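# Make room in the spice rack and shelve the tin

## Task

The rectangular tin lying on the chopping board belongs in the steel spice rack, in the middle of the row. Stand the tin upright on the board, lid up, and let go of it; nudge the row apart where it already has a small gap, without tipping or lifting anything out; then take the tin again, set it gently into the gap with two containers on either side, broad face to the front, and push it back square against the rack's back rail. Leave everything standing in the rack and do not disturb the other things on the counter.

Things in the scene. Friction and masses are not known exactly. Their poses are not given: they have to be found in the camera images.
- tin: The tin to shelve: bare metal, dark lid of the same outline, 110 mm tall, 64 wide, 50 deep, 0.2 to 0.4 kg. It starts lying on a broad face on the board. Its x axis runs from base to lid, y along the 64 mm, z along the 50 mm. Origin: at mid-height and mid-width on the broad face it first lies on; its centre line is 25 mm above that (z = +25 mm in its frame). Upright when x points up.
- tin_foot (a point): Centre of the tin's base (the end without the dark lid).
- tin_lid (a point): Centre of the top of the tin's lid (110 mm from the base). Axes as the tin's.
- rack: Low steel spice rack, fixed. Origin: centre of its underside; y along the row, x to the back rail (away from the robot). Floor top at 6 mm; inside 318 mm long (y -159 to 159). Back rail's inner face at x = 31 mm; the floor ends at x = -31 mm, open, no lip. Rail and end walls 4 mm thick, tops at 30 mm. Rack and board may change sides.
- board: Wooden chopping board fixed to the counter, 300 mm (its x) by 270 mm (its y), 22 mm thick. Origin: centre of its underside. The tin lies near its middle; a spatula lies along its far edge.
- caddy_tall: Square metal caddy in the row, 58 x 58 mm, 112 mm tall. Origin: centre of its underside, z up. About 0.18 to 0.35 kg like the other three; all slide on the rack floor when pushed low down. The order of the four in the row varies.
- caddy_short: Square metal caddy in the row, 58 x 58 mm, 100 mm tall. Origin: centre of its underside, z up.
- jar_tall: Round earthenware jar with metal lid in the row, 58 mm in diameter, 108 mm tall. Origin: centre of its underside, z up; it may spin.
- jar_short: Round earthenware jar with metal lid in the row, 58 mm in diameter, 98 mm tall. Origin: centre of its underside, z up; it may spin.
- pepper_mill: Dark wooden pepper mill, 56 mm in diameter, 197 mm tall, standing beyond the rack and board. Not to be disturbed. Origin: centre of its underside.
- oil_bottle: Green oil bottle, 64 mm in diameter, 210 mm tall, beyond the rack and board. Not to be disturbed. Origin: centre of its underside.
- mug: White mug, 80 mm across, 92 mm tall. Not to be disturbed. Origin: centre of its underside.
- bowl: Blue bowl, 110 mm across, 55 mm tall. Not to be disturbed. Origin: centre of its underside.
- spatula: Wooden spatula, 220 mm long, lying along the far edge of the board. Not to be disturbed.
- salt_jar: Small glass salt jar, 52 mm in diameter, 70 mm tall, between the robot and the rack and board. Not to be disturbed. Origin: centre of its underside.
- rack_floor (a point): Middle of the rack's floor, axes as the rack's. At the start the row has a gap of 36 to 46 mm close to here, two containers (all 58 mm wide) on either side of it; the free length is 86 mm in all, so either pair can be pushed outwards until its containers touch each other and the end wall.

How it is judged:
On the way:
1. the tin stands upright on the chopping board, lid up, let go (angle between tin_foot's own x axis and vertical below 0.08 rad and z of tin_lid in the frame of board above 0.125 m and contact force between tin and board above 0.5 N and contact force between tin and the fingers below 0.1 N and linear speed of tin below 0.02 m/s), for 0.2 s.
At the end, for the whole second after the job is handed in: Tin lid up on the rack floor (within 3.5 mm, 0.08 rad), within 25 mm of the rack's middle, square to it (0.14 rad), back within 8 mm of the back rail; the four containers upright (0.08 rad) on the rack floor, within 14 mm of the back rail and inside the end walls; all at rest (angle between tin_foot's own x axis and vertical below 0.08 rad and height (world z) of tin_lid above 0.1 m and z of each of tin_foot, caddy_tall, jar_tall, caddy_short, jar_short in the frame of rack below 0.0095 m and y of tin_foot in the frame of rack between -0.025 and 0.025 m and x of tin_foot in the frame of rack above -0.002 m and angle between the y axis of tin and the y axis of rack, either way round below 0.14 rad and linear speed of each of tin, caddy_tall, jar_tall, caddy_short, jar_short below 0.02 m/s and angle between each of caddy_tall, jar_tall, caddy_short, jar_short's own z axis and vertical below 0.08 rad and x of each of caddy_tall, jar_tall, caddy_short, jar_short in the frame of rack above -0.012 m and y of caddy_tall in the frame of rack between -0.135 and 0.135 m and y of jar_tall in the frame of rack between -0.135 and 0.135 m and y of caddy_short in the frame of rack between -0.135 and 0.135 m and y of jar_short in the frame of rack between -0.135 and 0.135 m); the robot touches nothing.
It fails at once if a jar or caddy of the row is tipped over or lifted out of the rack (angle between any of caddy_tall, jar_tall, caddy_short, jar_short's own z axis and vertical above 0.5 rad or z of any of caddy_tall, jar_tall, caddy_short, jar_short in the frame of rack above 0.04 m).
It fails at once if the tin is rammed against the jars and caddies (over 20 N) (contact force between tin and caddy_tall above 20 N or contact force between tin and jar_tall above 20 N or contact force between tin and caddy_short above 20 N or contact force between tin and jar_short above 20 N).
It fails at once if a bystander (pepper mill, oil bottle, mug, bowl, spatula, salt jar) is moved by more than 30 mm (distance of any of pepper_mill, oil_bottle, mug, bowl, spatula, salt_jar from where it was at the start of the episode above 0.03 m).
It also fails if it takes over 67 s, if anything falls off the work surface, if the arm or the gripper's body presses on something with over 40 N, if the wrist force passes 120 N, or if a joint passes its speed limit or range.

## Robot

A 7-joint arm with a two-finger parallel gripper is mounted at the origin on the work surface. World frame = base frame: x ahead of the robot, y to its left, z up, the work surface at z = 0. Lengths are in m, angles in rad, forces in N, time in s.
With the tool pointing down it reaches from about 0.425 to 0.95 m from the base axis. Payload 4.7 kg.
Tool frame: the origin (TCP) lies on the front face of the gripper's body, between the roots of the fingers; the fingertips stand 70 mm ahead of it and the grasp point (between the pads) lies 51 mm ahead of it; z points along the fingers, y is the line along which they close (so a half turn about z gives the same grasp; the last joint's range is limited). The gripper opens to 87 mm and grips with 3 to 60 N. Pads are 19 mm wide; open, the fingers measure 117 mm over their backs; the gripper's body (75 mm by 190 mm) begins 51 mm behind the grasp point.
Start: joints at [-1.321, 0.469, -0.049, 1.532, 0.024, 1.141, -0.082], TCP at [0.186, 0.649, 0.292] pointing down, gripper open.
Joint ranges: [-2.59, 2.59], [-0.33, 1.99], [-1.39, 1.29], [0.1, 2.45], [-1.04, 4.18], [0.21, 1.99], [-2.66, 2.66]. Speed limits (rad/s): [2.57, 2.57, 3.14, 3.14, 3.14, 3.14, 3.14].

## Interface

Orientations are given as a unit quaternion [x, y, z, w].
In Python, from bench import robot gives the robot as it stands.
- The arm moves only by the shell command python3 shift.py FILE [OPENING], which reads ROWS from the file FILE. ROWS is a JSON list that holds a single list of rows (three levels of brackets), with 1 to 8 rows, each of 6 numbers: dx, dy, dz in m, then a rotation vector rx, ry, rz in rad; each row shifts and turns the commanded pose from where the row before left it, along the tool's axes as they then stand; what a row does not reach is not made up. A row lasts 1/12 s, in which the tool goes at most 0.0417 m and 0.125 rad, less where a joint would pass 70% of its speed; a pose out of reach is approached as far as the arm can. OPENING is the finger opening in m, set as the command begins (- or left out keeps the last). The fingers move at their own pace and stop on an object; the grip force is fixed at half the most. Time passes only in rows, so rows that do not move let the fingers close. It prints the time, the measured TCP pose, the force, the opening and the grip force at its end. Input that does not fit is refused with a message, and nothing moves.
- robot.state(): the state, without advancing time (a new reading comes with each control period).
- robot.get_image(name): name is "side" or "top"; returns a dict with "pixels" (384x512x3 uint8, blue, green, red), "K" (3x3 intrinsics, pixels), "world_from_camera" (4x4, takes a point from camera to world coordinates). Camera axes: x right, y down, z forward; pixel columns grow to the right and rows downward; lengths in m; the calibration is good to about 2 mm. A picture is of the moment at which its call begins. There is no depth.
- robot.hand_in(): hands the job in; it is judged then, once.
The state is a dict: "clock": time; "joints": joint angles; "qvel": joint speeds; "joint_torque": joint torques, N m; "eef_pos": TCP position; "eef_rot": TCP orientation; "force": force on the tool from outside, world axes, zero at the start; "ft_torque": the same for the moment, N m; "finger_gap": finger opening in m; "finger_force": force on a finger pad.
Only numpy, scipy, OpenCV 4.12 (cv2) and the standard library are available. Lean on these libraries where they do the work, as an engineer would, in place of code of your own. Each camera call takes 0.05 s, during which the arm holds its last target. There are 200 camera calls.

## Working session

There is one attempt and no reset: what is moved stays moved. The work goes in short steps, Python scripts to look and compute and a shell command to move; the robot and the scene stay as the last step left them, time stands still between calls to the robot, and variables do not carry over. Pictures are saved under pics/ and viewed, at most 10 in all, crops included, and the job is handed in when it is done.

```bash
ls; mkdir -p pics; python3 - <<'E'
from bench import robot
import cv2,numpy as np
for n in("top","side"):
    d=robot.get_image(n);cv2.imwrite(f"pics/{n}0.png",d["pixels"]);print(n,d["K"],d["world_from_camera"])
s=robot.state();print({k:np.round(v,3) for k,v in s.items()})
E
```

```text
bench.py
pics
shift.py
top [[383.03091527   0.         261.41904299]
 [  0.         383.03091527 185.29111207]
 [  0.           0.           1.        ]] [[-0.02511947 -0.99509757  0.09565475  0.50374109]
 [-0.99937077  0.02259951 -0.02733738  0.0021997 ]
 [ 0.02504161 -0.09628127 -0.99503911  0.97985872]
 [ 0.          0.          0.          1.        ]]
side [[366.69127094   0.         254.61040372]
 [  0.         366.69127094 188.8722328 ]
 [  0.           0.           1.        ]] [[-0.99868529 -0.04294514  0.02798927  0.55109829]
 [-0.04817309  0.59963009 -0.79882608  0.75668006]
 [ 0.01752249 -0.79912419 -0.60091055  0.62005139]
 [ 0.          0.          0.          1.        ]]
{'clock': np.float64(0.1), 'joints': array([-1.321,  0.469, -0.049,  1.534,  0.024,  1.141, -0.082]), 'qvel': array([-0.   , -0.001, -0.   , -0.003, -0.   , -0.   , -0.002]), 'joint_torque': array([ 1.0000e-03, -5.0917e+01, -8.1000e-02, -2.3683e+01, -6.1000e-02,
        3.4000e-02,  0.0000e+00]), 'eef_pos': array([0.186, 0.649, 0.291]), 'eef_rot': array([ 0.139,  0.99 , -0.001, -0.   ]), 'force': array([0.268, 0.967, 0.404]), 'ft_torque': array([-0.026, -0.032, -0.046]), 'finger_force': np.float64(0.0), 'finger_gap': np.float64(0.087)}
```

View pics/top0.png

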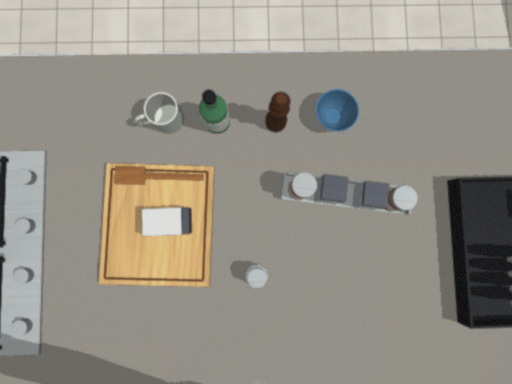

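View pics/side0.png

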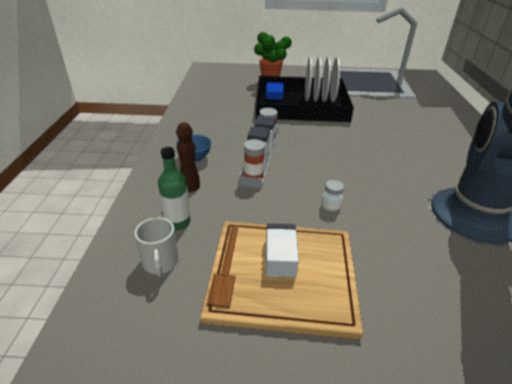

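The top view shows the board at left with the tin at (142–191, 208–235), its lid on the right (−y) side. The rack is at (282–412, 175–215), in the order jar, caddy, gap, caddy, jar. The salt jar is at (257, 277). I'll zoom in for exact pixels.

```bash
cat > h.py <<'E'
import cv2,numpy as np
from bench import robot
from scipy.spatial.transform import Rotation as R
def ray(d,u,v):
    T=d["world_from_camera"];r=T[:3,:3]@np.linalg.solve(d["K"],[u,v,1.]);return T[:3,3],r
def onz(d,u,v,z):
    o,r=ray(d,u,v);return o+r*(z-o[2])/r[2]
def proj(d,p):
    T=d["world_from_camera"];c=d["K"]@(T[:3,:3].T@(np.asarray(p)-T[:3,3]));return c[:2]/c[2]
E
python3 - <<'E'
from h import *
d=robot.get_image("top");im=d["pixels"]
a=cv2.resize(im[160:220,270:425],None,fx=5,fy=5,interpolation=cv2.INTER_CUBIC)
b=cv2.resize(im[195:250,130:285],None,fx=5,fy=5,interpolation=cv2.INTER_CUBIC)
cv2.imwrite("pics/z1.png",np.vstack([a,b]))
hsv=cv2.cvtColor(im,cv2.COLOR_BGR2HSV)
def big(m,x0,y0,x1,y1,n=3):
    k=np.zeros_like(m);k[y0:y1,x0:x1]=m[y0:y1,x0:x1]
    cs,_=cv2.findContours(k,cv2.RETR_EXTERNAL,cv2.CHAIN_APPROX_NONE)
    return sorted(cs,key=cv2.contourArea)[::-1][:n]
w=cv2.inRange(hsv,(0,0,185),(180,40,255)); 
for c in big(w,130,195,200,245,1): print("tin white",cv2.minAreaRect(c))
for c in big(w,270,160,425,220): print("lid",cv2.minEnclosingCircle(c),cv2.contourArea(c))
dk=cv2.inRange(hsv,(0,0,0),(180,255,85))
for c in big(dk,270,160,425,220): print("dark",cv2.minAreaRect(c))
for c in big(dk,170,200,200,245,1): print("tinlid",cv2.minAreaRect(c))
bd=cv2.inRange(hsv,(5,80,80),(30,255,255))
for c in big(bd,90,150,230,300,1):
    r=cv2.minAreaRect(c);print("board",r,[onz(d,*p,.022).round(3) for p in cv2.boxPoints(r)])
E
```

```text
tin white ((161.0, 221.5), (27.0, 38.0), 90.0)
lid ((405.5, 197.5), 11.510964393615723) 373.0
lid ((304.1885681152344, 184.41696166992188), 11.2075834274292) 357.0
lid ((304.0, 200.0), 9.999999747378752e-05) 0.0
dark ((363.0049133300781, 193.45050048828125), (2.288585662841797, 23.18436622619629), 5.710593223571777)
dark ((321.20294189453125, 186.97030639648438), (2.189081907272339, 22.189329147338867), 5.710593223571777)
dark ((391.17572021484375, 199.55404663085938), (18.248287200927734, 6.740358352661133), 80.53767395019531)
tinlid ((189.0, 220.5), (23.0, 2.0), 90.0)
board ((156.23794555664062, 224.86923217773438), (110.81660461425781, 122.651123046875), 2.419509172439575) [array([0.365, 0.378, 0.022]), array([0.665, 0.37 , 0.022]), array([0.647, 0.094, 0.022]), array([0.346, 0.11 , 0.022])]
```

View pics/z1.png

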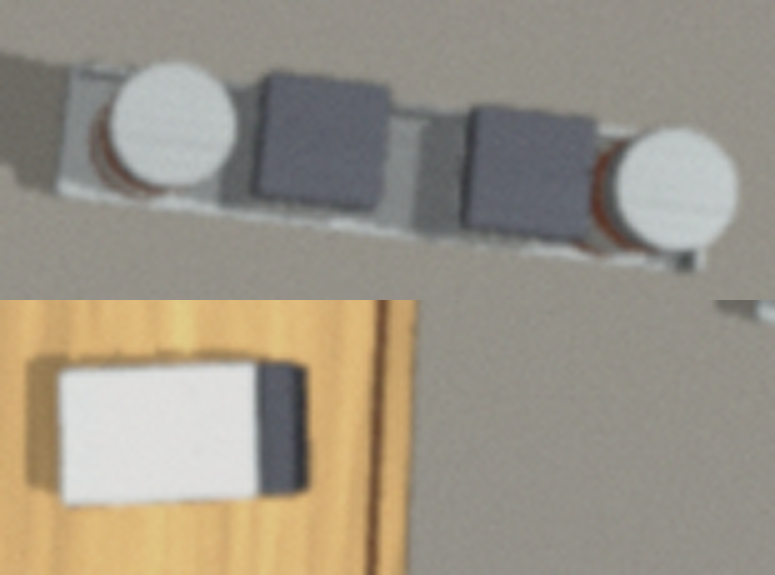

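```bash
python3 - <<'E'
from h import *
d=robot.get_image("top")
a=lambda x,y,z:onz(d,x/5+270-.4,y/5+160-.4,z)
b=lambda x,y,z:onz(d,x/5+130-.4,(y-300)/5+195-.4,z)
P=np.array([b(60,371,.072),b(303,362,.072),b(303,494,.072),b(62,505,.072)]);print("tin",P.round(4),P.mean(0));
print(np.linalg.norm(P[1]-P[0]),np.linalg.norm(P[2]-P[1]),np.arctan2(*(P[1]-P[0]+P[2]-P[3])[[1,0]]))
C=np.array([a(173,124,.109),a(324,141,.112),a(532,174,.112),a(677,189,.109)]);print("row",C.round(4),np.linalg.norm(np.diff(C,axis=0),axis=1))
v=C[3]-C[0];print("row ang",np.arctan2(v[1],v[0])+np.pi/2)
F=[a(58,192,.006),a(700,265,.006)];B=[a(72,63,.03)];print("front",F,np.linalg.norm(F[1]-F[0]),"backleft top",B,"front at z .03 left",a(66,182,.03))
v=F[1]-F[0];print("ang",np.arctan2(v[1],v[0])+np.pi/2)
print("mill etc",onz(d,257,272,.07),onz(d,280,100,.19),onz(d,210,100,.2))
E
```

```text
tin [[0.5419 0.2602 0.072 ]
 [0.5434 0.1465 0.072 ]
 [0.4816 0.1469 0.072 ]
 [0.4794 0.259  0.072 ]] [0.51159376 0.20315096 0.072     ]
0.11370295714674175 0.061802846081192325 -1.5544675286408818
row [[ 0.5873 -0.1198  0.109 ]
 [ 0.5776 -0.1884  0.112 ]
 [ 0.5603 -0.2834  0.112 ]
 [ 0.552  -0.3512  0.109 ]] [0.06929543 0.09659671 0.06837804]
row ang -0.15134878897403925
front [array([ 0.56366127, -0.07418808,  0.006     ]), array([ 0.51845339, -0.40251827,  0.006     ])] 0.33142791287433576 backleft top [array([ 0.62669386, -0.08127477,  0.03      ])] front at z .03 left [ 0.56707372 -0.07644334  0.03      ]
ang -0.1368299051085058
mill etc [ 0.38805787 -0.00736439  0.07      ] [ 0.76044002 -0.06347356  0.19      ] [0.75966733 0.08345218 0.2       ]
```

```bash
cat >> h.py <<'E'
def rem(p,ztool,ytool):
    "remaining translation (current tool axes) and rotvec (tool axes) to TCP p with axes"
    s=robot.state();A=R.from_quat(s["eef_rot"]);z=np.array(ztool,float);z/=np.linalg.norm(z)
    y=np.array(ytool,float);y-=z*(y@z);y/=np.linalg.norm(y)
    B=R.from_matrix(np.c_[np.cross(y,z),y,z])
    print("t",round(float(s["clock"]),2),"pos",s["eef_pos"].round(4),"shift",A.inv().apply(np.array(p)-s["eef_pos"]).round(4),"rotvec",(A.inv()*B).as_rotvec().round(4),"F",s["force"].round(1),"j",s["joints"].round(2),"gap",round(float(s["finger_gap"]),4))
E
echo '[[[-0.029,-0.0276,0,0,0,0],[-0.029,-0.0276,0,0,0,0],[-0.029,-0.0276,0,0,0,0],[-0.029,-0.0276,0,0,0,0],[-0.029,-0.0276,0,0,0,0],[-0.029,-0.0276,0,0,0,0],[-0.029,-0.0276,0,0,0,0],[-0.029,-0.0276,0,0,0,0]]]' > m.json && python3 shift.py m.json .087
echo '[[[-0.029,-0.0276,0,0,0,0],[-0.029,-0.0276,0,0,0,0],[-0.029,-0.0276,0,0,0,0],[-0.029,-0.0276,0,0,0,0],[-0.029,-0.0276,0,0,0,0],[-0.029,-0.0276,0,0,0,0],[-0.029,-0.0276,0,0,0,0],[-0.029,-0.0276,0,0,0,0]]]' > m.json && python3 shift.py m.json
python3 -c "
from h import *
rem([.5116,.097,.1406],[0,1,-1],[1,0,0]);rem([.5116,.097,.1406],[0,0,-1],[1,0,0])"
```

```text
clock: 0.87
eef_pos: [0.3486, 0.3709, 0.2923]
eef_rot: [0.139, 0.99, 0.0, 0.0]
force: [1.2, 0.8, -0.6]
finger_gap: 0.087
finger_force: 0.0
clock: 1.53
eef_pos: [0.5108, 0.0949, 0.2924]
eef_rot: [0.139, 0.99, 0.0, 0.0]
force: [0.9, -0.5, 0.3]
finger_gap: 0.0872
finger_force: 0.0
t 1.53 pos [0.5108 0.0949 0.2924] shift [-0.0002  0.0022  0.1518] rotvec [-0.5053  0.6707  1.2214] F [ 0.9 -0.5  0.3] j [-0.5   0.21  0.27  1.91 -0.07  1.02  1.1 ] gap 0.0872
t 1.53 pos [0.5108 0.0949 0.2924] shift [-0.0002  0.0022  0.1518] rotvec [ 5.0000e-04 -2.0000e-04  1.2921e+00] F [ 0.9 -0.5  0.3] j [-0.5   0.21  0.27  1.91 -0.07  1.02  1.1 ] gap 0.0872
```

```bash

echo '[[[0,0,0.01,0,0,0.1175],[0,0,0.01,0,0,0.1175],[0,0,0.01,0,0,0.1175],[0,0,0.01,0,0,0.1175],[0,0,0.01,0,0,0.1175],[0,0,0.01,0,0,0.1175],[0,0,0.01,0,0,0.1175],[0,0,0.01,0,0,0.1175]]]' > m.json && python3 shift.py m.json >/dev/null
echo '[[[0,0,0.01,0,0,0.1175],[0,0,0.01,0,0,0.1175],[0,0,0.01,0,0,0.1175],[0,0,0,0,0.12,0],[0,0,0,0,0.12,0],[0,0,0,0,0.12,0],[0,0,0,0,0.12,0],[0,0,0,0,0.12,0]]]' > m.json && python3 shift.py m.json
python3 -c "
from h import *
rem([.5116,.097,.1406],[0,1,-1],[1,0,0])"
```

```text
clock: 2.87
eef_pos: [0.5109, 0.0966, 0.1832]
eef_rot: [0.675, 0.675, 0.212, -0.21]
force: [-1.3, -1.0, -0.7]
finger_gap: 0.0869
finger_force: 0.0
t 2.87 pos [0.5109 0.0966 0.1832] shift [-0.0239  0.0006  0.0352] rotvec [0.0031 0.1792 0.0013] F [-1.3 -1.  -0.7] j [-0.16  0.41  0.2   2.07 -0.91  0.93  0.68] gap 0.0869
```

```bash
python3 -c "
from h import *
rem([.5116,.1606,.090],[0,.569,-.822],[1,0,0])"
```

```text
t 2.87 pos [0.5109 0.0966 0.1832] shift [-0.0005  0.0004  0.113 ] rotvec [ 0.0032 -0.0007  0.001 ] F [-1.3 -1.  -0.7] j [-0.16  0.41  0.2   2.07 -0.91  0.93  0.68] gap 0.0869
```

Straight in along the tool axis.

```bash

echo '[[[0,0,0.02,0,0,0],[0,0,0.02,0,0,0],[0,0,0.02,0,0,0],[0,0,0.02,0,0,0],[0,0,0.015,0,0,0],[0,0,0.01,0,0,0],[0,0,0.008,0,0,0],[0,0,0,0,0,0]]]' > m.json && python3 shift.py m.json 
python3 -c "
from h import *
rem([.5116,.1606,.090],[0,.569,-.822],[1,0,0])
for n in('side',):
  d=robot.get_image(n);cv2.imwrite('pics/s1.png',d['pixels'][120:380,150:450])
"
```

```text
clock: 3.53
eef_pos: [0.5095, 0.1614, 0.0878]
eef_rot: [0.675, 0.675, 0.208, -0.21]
force: [0.1, -0.1, -1.0]
finger_gap: 0.0869
finger_force: 0.0
t 3.53 pos [0.5095 0.1614 0.0878] shift [ 0.0006  0.0021 -0.0022] rotvec [-0.0025  0.0046 -0.0007] F [ 0.1 -0.1 -1. ] j [-0.08  0.57 -0.07  2.1  -1.02  0.67  0.76] gap 0.0869
```

View pics/s1.png

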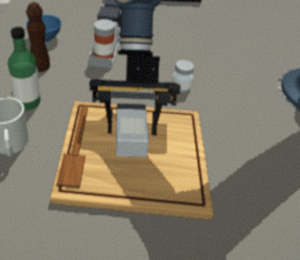

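The fingers straddle the tin at crop (105–160, 85–135), with the gripper body behind the lid. Close and lift.

```bash

echo '[[[0,0.002,-0.002,0,0,0],[0,0,0,0,0,0],[0,0,0,0,0,0],[0,0,0,0,0,0],[0,0,0,0,0,0],[0,0,0,0,0,0]]]' > m.json && python3 shift.py m.json .03
echo '[[[0,0,0,0,0,0],[0.0114,0,-0.0164,0,0,0],[0.0114,0,-0.0164,0,0,0],[0.0114,0,-0.0164,0,0,0],[0.0114,0,-0.0164,0,0,0],[0.0114,0,-0.0164,0,0,0],[0,0,0,0,0,0]]]' > m.json && python3 shift.py m.json 
python3 -c "
from h import *
rem([.5116,.2,.2],[0,-1,-.7],[1,0,0])"
```

```text
clock: 4.08
eef_pos: [0.5123, 0.1593, 0.091]
eef_rot: [0.676, 0.675, 0.209, -0.209]
force: [-0.8, -1.8, 3.8]
finger_gap: 0.0639
finger_force: 29.9
clock: 4.67
eef_pos: [0.5138, 0.1604, 0.1934]
eef_rot: [0.675, 0.676, 0.211, -0.207]
force: [1.1, 0.1, -2.8]
finger_gap: 0.0637
finger_force: 29.9
t 4.67 pos [0.5138 0.1604 0.1934] shift [ 0.0365 -0.0022  0.0169] rotvec [ 0.0066 -1.5604 -0.0019] F [ 1.1  0.1 -2.8] j [-0.14  0.39  0.01  2.05 -0.87  0.83  0.52] gap 0.0637
```

```bash

echo '[[[0,0,0,0,-0.1208,0],[0,0,0,0,-0.1208,0],[0,0,0,0,-0.1208,0],[0,0,0,0,-0.1208,0],[0,0,0,0,-0.1208,0],[0,0,0,0,-0.1208,0],[0,0,0,0,-0.1208,0]]]' > m.json && python3 shift.py m.json
echo '[[[0,0,0,0,-0.1208,0],[0,0,0,0,-0.1208,0],[0,0,0,0,-0.1208,0],[0,0,0,0,-0.1208,0],[0,0,0,0,-0.1208,0],[0,0,0,0,-0.1208,0],[0,0,0,0,0,0],[0,0,0,0,0,0]]]' > m.json && python3 shift.py m.json
python3 -c "
from h import *
rem([.5116,.25,.2],[0,-.822,-.569],[1,0,0])
d=robot.get_image('side');a=d['pixels'][90:380,100:450]
d=robot.get_image('top');b=d['pixels'][90:380,60:320]
cv2.imwrite('pics/s2.png',np.hstack([a,b]))
"
```

```text
clock: 5.25
eef_pos: [0.5118, 0.1605, 0.1898]
eef_rot: [0.701, 0.702, -0.089, 0.089]
force: [0.4, 0.4, -3.8]
finger_gap: 0.064
finger_force: 29.9
clock: 5.92
eef_pos: [0.5114, 0.1614, 0.1878]
eef_rot: [0.624, 0.627, -0.33, 0.329]
force: [-0.4, -0.6, -2.9]
finger_gap: 0.064
finger_force: 29.9
t 5.92 pos [0.5114 0.1614 0.1878] shift [ 0.0401  0.0003 -0.0799] rotvec [-0.0004  0.0038  0.0044] F [-0.4 -0.6 -2.9] j [-1.08  0.7   0.56  1.84  0.47  1.29 -0.8 ] gap 0.064
```

View pics/s2.png

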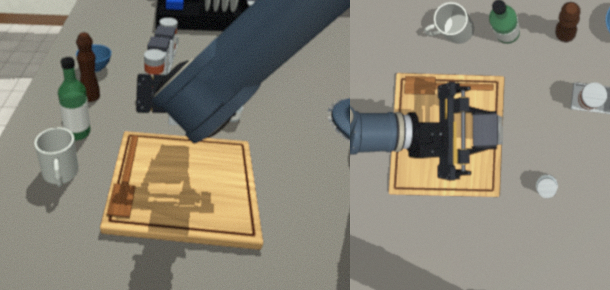

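```bash
python3 -c "
from h import *
rem([.5116,.2515,.1878],[0,-.822,-.569],[1,0,0])
rem([.5116,.1614,.127],[0,-.822,-.569],[1,0,0])"
```

```text
t 6.02 pos [0.5123 0.1593 0.1904] shift [ 0.0544 -0.0009 -0.0745] rotvec [-0.0017  0.0024 -0.0007] F [-0.3  0.  -2.6] j [-1.07  0.69  0.56  1.84  0.47  1.29 -0.8 ] gap 0.0636
t 6.02 pos [0.5123 0.1593 0.1904] shift [ 0.0534 -0.0007  0.0342] rotvec [-0.0017  0.0024 -0.0007] F [-0.3  0.  -2.6] j [-1.07  0.69  0.56  1.84  0.47  1.29 -0.8 ] gap 0.0636
```

```bash

echo '[[[0.0131,0,-0.0187,0,0,0],[0.0131,0,-0.0187,0,0,0],[0.0131,0,-0.0187,0,0,0],[0.0131,0,-0.0187,0,0,0],[0.0148,0,0.0103,0,0,0],[0.0148,0,0.0103,0,0,0],[0.0148,0,0.0103,0,0,0],[0,0,0,0,0,0]]]' > m.json && python3 shift.py m.json
python3 -c "
from h import *
rem([.5116,.2515,.1235],[0,-.822,-.569],[1,0,0])"
```

```text
clock: 6.68
eef_pos: [0.511, 0.2488, 0.1327]
eef_rot: [0.626, 0.625, -0.332, 0.328]
force: [-0.7, 0.1, -3.1]
finger_gap: 0.0635
finger_force: 29.9
t 6.68 pos [0.511  0.2488 0.1327] shift [0.0091 0.0006 0.0029] rotvec [-0.0055  0.006   0.0017] F [-0.7  0.1 -3.1] j [-1.11  0.83  0.5   1.71  0.37  1.34 -0.86] gap 0.0635
```

Lower in 2.5 mm rows until contact shows.

```bash

echo '[[[0.00205,0,0.00142,0,0,0],[0.00205,0,0.00142,0,0,0],[0,0,0,0,0,0]]]' > m.json && python3 shift.py m.json | grep -E 'pos|force'
echo '[[[0.00205,0,0.00142,0,0,0],[0,0,0,0,0,0]]]' > m.json && python3 shift.py m.json | grep -E 'pos|force'
echo '[[[0.00123,0,0.00085,0,0,0],[0,0,0,0,0,0]]]' > m.json && python3 shift.py m.json | grep -E 'pos|force'
```

```text
eef_pos: [0.5127, 0.2504, 0.131]
force: [0.1, -0.6, -3.0]
finger_force: 29.9
eef_pos: [0.5125, 0.251, 0.1282]
force: [-0.0, 1.3, -3.0]
finger_force: 29.9
eef_pos: [0.5123, 0.2511, 0.1264]
force: [-0.2, -0.3, -3.7]
finger_force: 29.9
```

```bash

echo '[[[0.00123,0,0.00085,0,0,0],[0,0,0,0,0,0]]]' > m.json && python3 shift.py m.json | grep -E 'pos|force'
echo '[[[0.00123,0,0.00085,0,0,0],[0,0,0,0,0,0]]]' > m.json && python3 shift.py m.json | grep -E 'pos|force'
echo '[[[0.0008,0,0.00056,0,0,0],[0,0,0,0,0,0]]]' > m.json && python3 shift.py m.json | grep -E 'pos|force'
```

```text
eef_pos: [0.5122, 0.2511, 0.1247]
force: [0.3, 0.2, -3.7]
finger_force: 29.9
eef_pos: [0.5122, 0.251, 0.1232]
force: [-0.2, 0.2, -3.1]
finger_force: 29.9
eef_pos: [0.5124, 0.251, 0.1224]
force: [0.5, -0.3, -3.4]
finger_force: 29.9
```

```bash

echo '[[[0.0008,0,0.00056,0,0,0],[0,0,0,0,0,0]]]' > m.json && python3 shift.py m.json | grep -E 'pos|force'
echo '[[[0.0008,0,0.00056,0,0,0],[0,0,0,0,0,0]]]' > m.json && python3 shift.py m.json | grep -E 'pos|force'
echo '[[[0.0008,0,0.00056,0,0,0],[0,0,0,0,0,0]]]' > m.json && python3 shift.py m.json | grep -E 'pos|force'
echo '[[[0.0008,0,0.00056,0,0,0],[0,0,0,0,0,0]]]' > m.json && python3 shift.py m.json | grep -E 'pos|force'
python3 -c "
from h import *
d=robot.get_image('side');a=d['pixels'][180:330,190:390]
cv2.imwrite('pics/s3.png',cv2.resize(a,None,fx=3,fy=3))
"
```

```text
eef_pos: [0.5124, 0.251, 0.1222]
force: [-1.3, 1.4, 1.8]
finger_force: 29.9
eef_pos: [0.5123, 0.251, 0.122]
force: [-2.7, 3.0, 6.1]
finger_force: 29.9
eef_pos: [0.5121, 0.251, 0.1218]
force: [-4.4, 4.2, 10.6]
finger_force: 30.0
eef_pos: [0.512, 0.2511, 0.1217]
force: [-5.4, 4.2, 15.0]
finger_force: 30.0
```

View pics/s3.png

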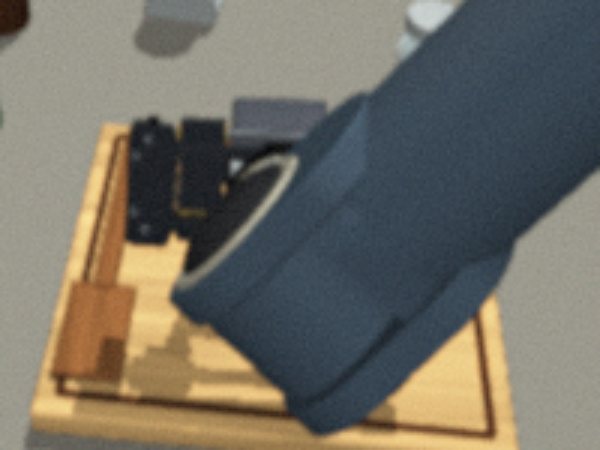

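The tin stands on the board (contact force rising) with its dark lid up. I'll unload, release and retreat.

```bash

echo '[[[-0.0012,0,-0.0008,0,0,0],[-0.0012,0,-0.0008,0,0,0],[0,0,0,0,0,0]]]' > m.json && python3 shift.py m.json | grep -E 'pos|force'
echo '[[[0,0,0,0,0,0],[0,0,0,0,0,0],[0,0,0,0,0,0],[0,0,0,0,0,0],[0,0,0,0,0,0]]]' > m.json && python3 shift.py m.json .087
echo '[[[0,0,-0.01,0,0,0],[0,0,-0.015,0,0,0],[0,0,-0.02,0,0,0],[0,0,-0.025,0,0,0],[0,0,-0.025,0,0,0],[0,0,-0.025,0,0,0],[0,0,0,0,0,0]]]' > m.json && python3 shift.py m.json
python3 -c "
from h import *
d=robot.get_image('top');im=d['pixels']
cv2.imwrite('pics/t4.png',np.hstack([cv2.resize(im[150:300,90:240],None,fx=2.6,fy=2.6),cv2.resize(robot.get_image('side')['pixels'][150:300,200:350],None,fx=2.6,fy=2.6)]))
rem([.5116,.2,.25],[0,0,-1],[1,0,0])
"
```

```text
eef_pos: [0.5123, 0.2509, 0.1219]
force: [-2.1, 1.6, 3.0]
finger_force: 30.0
clock: 9.15
eef_pos: [0.5125, 0.2508, 0.1213]
eef_rot: [0.626, 0.625, -0.33, 0.33]
force: [0.5, -0.3, 0.1]
finger_gap: 0.0847
finger_force: 0.0
clock: 9.73
eef_pos: [0.5127, 0.3559, 0.1915]
eef_rot: [0.625, 0.628, -0.325, 0.33]
force: [-0.8, 1.0, 0.4]
finger_gap: 0.0868
finger_force: 0.0
t 9.83 pos [0.5123 0.3512 0.1896] shift [-0.1354 -0.0009  0.0904] rotvec [1.300e-03 9.688e-01 9.000e-04] F [-0.7 -0.3 -0.3] j [-1.17  0.84  0.48  1.5   0.33  1.57 -0.83] gap 0.0869
```

View pics/t4.png

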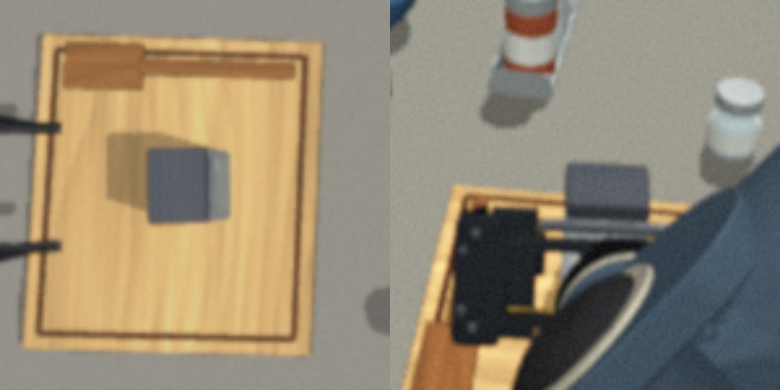

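```bash

echo '[[[-0.0287,0,-0.02,0,0,0],[-0.0287,0,-0.02,0,0,0],[-0.0287,0,-0.02,0,0,0],[0,0,0,0,0.121,0],[0,0,0,0,0.121,0],[0,0,0,0,0.121,0],[0,0,0,0,0.121,0],[0,0,0,0,0.121,0]]]' > m.json && python3 shift.py m.json 0 >/dev/null
echo '[[[0,0,0,0,0.121,0],[0,0,0,0,0.121,0],[0,0,0,0,0.121,0],[0,0,0,0,0,0.12],[0,0,0,0,0,0.12],[0,0,0,0,0,0.12],[0,0,0,0,0,0.12],[0,0,0,0,0,0]]]' > m.json && python3 shift.py m.json 
python3 -c "
from h import *
d=robot.get_image('top');hsv=cv2.cvtColor(d['pixels'],cv2.COLOR_BGR2HSV)
rem([.44,-.217,.28],[0,0,-1],[-.1445,-.9895,0])
"
```

```text
clock: 11.17
eef_pos: [0.5122, 0.3491, 0.2932]
eef_rot: [0.856, 0.517, -0.002, 0.002]
force: [-0.6, 0.7, -0.2]
finger_gap: 0.0005
finger_force: 0.0
t 11.22 pos [0.5121 0.3494 0.2933] shift [-0.5357  0.1974  0.0158] rotvec [0.0033 0.0034 1.2362] F [-0.9  0.3  0.6] j [-1.    0.4   0.45  1.69 -0.19  1.1  -0.97] gap 0.0003
```

```bash

echo '[[[-0.0383,0.0141,0,0,0,0],[-0.0383,0.0141,0,0,0,0],[-0.0383,0.0141,0,0,0,0],[-0.0383,0.0141,0,0,0,0],[-0.0383,0.0141,0,0,0,0],[-0.0383,0.0141,0,0,0,0],[-0.0383,0.0141,0,0,0,0]]]' > m.json && python3 shift.py m.json >/dev/null
echo '[[[-0.0383,0.0141,0,0,0,0],[-0.0383,0.0141,0,0,0,0],[-0.0383,0.0141,0,0,0,0],[-0.0383,0.0141,0,0,0,0],[-0.0383,0.0141,0,0,0,0],[-0.0383,0.0141,0,0,0,0],[-0.0383,0.0141,0,0,0,0]]]' > m.json && python3 shift.py m.json >/dev/null
echo '[[[0,0,0,0,0,0.1236],[0,0,0,0,0,0.1236],[0,0,0,0,0,0.1236],[0,0,0,0,0,0.1236],[0,0,0,0,0,0.1236]]]' > m.json && python3 shift.py m.json >/dev/null
echo '[[[0,0,0,0,0,0.1236],[0,0,0,0,0,0.1236],[0,0,0,0,0,0.1236],[0,0,0,0,0,0.1236],[0,0,0,0,0,0.1236],[0,0,0,0,0,0]]]' > m.json && python3 shift.py m.json >/dev/null
python3 -c "
from h import *
rem([.423,-.2147,.25],[.8106,-.1184,-.574],[-.1445,-.9895,0])
"
```

```text
t 13.3 pos [ 0.4389 -0.216   0.295 ] shift [-0.0159  0.0009  0.0451] rotvec [2.600e-03 9.607e-01 6.000e-04] F [-0.4  0.5 -0.4] j [-0.5   0.24  1.03  2.   -0.23  1.03 -1.07] gap 0.0005
```

```bash

echo '[[[0,0,0,0,0.12,0],[0,0,0,0,0.12,0],[0,0,0,0,0.12,0],[0,0,0,0,0.12,0],[0,0,0,0,0.12,0],[0,0,0,0,0.12,0],[0,0,0,0,0.12,0],[0,0,0,0,0.12,0]]]' > m.json && python3 shift.py m.json >/dev/null
echo '[[[0,0,0,0,0,0]]]' > m.json && python3 shift.py m.json >/dev/null
python3 -c "
from h import *
rem([.423,-.2147,.0702],[.8106,-.1184,-.574],[-.1445,-.9895,0])
"
```

```text
t 14.05 pos [ 0.441  -0.2082  0.2993] shift [-0.1641  0.0146  0.1604] rotvec [-0.041   0.2382  0.0008] F [ 0.2 -0.3 -0.1] j [-0.48 -0.12  0.93  2.35 -0.74  0.25 -0.54] gap 0.0002
```

```bash
python3 - <<'E'
from h import *
d=robot.get_image("side");t=robot.get_image("top")
a=cv2.imread("pics/side0.png")[95:195,225:300];cv2.imwrite("pics/z2.png",cv2.resize(a,None,fx=6,fy=6,interpolation=cv2.INTER_CUBIC))
for px in((324,141),(532,174)):
  for z in(.106,.118):
    p=onz(t,px[0]/5+270-.4,px[1]/5+160-.4,z);q=proj(d,p)
    pts=[proj(d,p+.029*sx*np.array([.9895,-.1445,0])+.029*sy*np.array([.1445,.9895,0])) for sx,sy in((1,1),(1,-1),(-1,-1),(-1,1))]
    print(z,p.round(4),"crop centre",((q-[225,95])*6).round(0),[((c-[225,95])*6).round(0).tolist() for c in pts])
E
```

```text
0.106 [ 0.5781 -0.1897  0.106 ] crop centre [197. 237.] [[126.0, 259.0], [151.0, 204.0], [266.0, 216.0], [246.0, 273.0]]
0.118 [ 0.5771 -0.1871  0.118 ] crop centre [200. 218.] [[128.0, 240.0], [153.0, 184.0], [269.0, 197.0], [249.0, 253.0]]
0.106 [ 0.5607 -0.2854  0.106 ] crop centre [239. 150.] [[173.0, 169.0], [194.0, 120.0], [302.0, 131.0], [285.0, 181.0]]
0.118 [ 0.5599 -0.2814  0.118 ] crop centre [241. 132.] [[175.0, 151.0], [196.0, 103.0], [305.0, 114.0], [288.0, 163.0]]
```

View pics/z2.png

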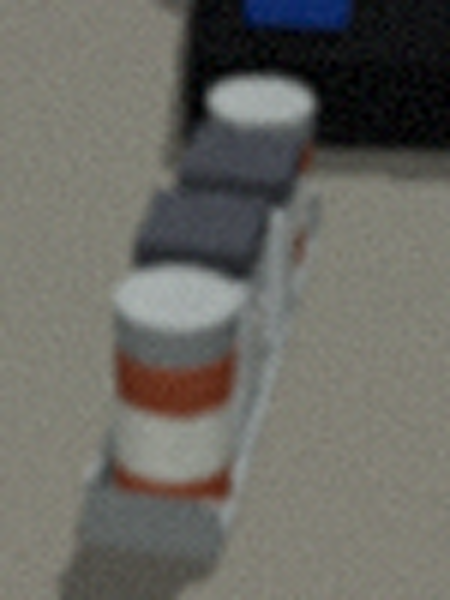

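```bash

echo '[[[0,0,0,0,-0.12,0],[0,0,0,0,-0.12,0],[0,0,0,0,-0.12,0],[0,0,0,0,-0.12,0],[0,0,0,0,-0.12,0],[0,0,0,0,-0.12,0],[0,0,0,0,0,0]]]' > m.json && python3 shift.py m.json >/dev/null
python3 -c "
from h import *
rem([.569,-.2363,.20],[0,0,-1],[-.1445,-.9895,0])
"
```

```text
t 14.73 pos [ 0.4477 -0.2066  0.3023] shift [0.116  0.0194 0.1105] rotvec [-0.0262 -0.0722  0.0398] F [ 0.8  0.  -0. ] j [-0.22  0.14  0.67  2.   -0.16  0.97 -1.15] gap 0.0005
```

```bash

echo '[[[0,0,0,-0.0262,-0.0722,0.0398],[0.029,0.0036,0,0,0,0],[0.029,0.0036,0,0,0,0],[0.029,0.0036,0,0,0,0],[0.029,0.0036,0,0,0,0],[0,0,0,0,0,0]]]' > m.json && python3 shift.py m.json >/dev/null
python3 -c "
from h import *
rem([.569,-.2363,.20],[0,0,-1],[-.1445,-.9895,0])
"
```

```text
t 15.23 pos [ 0.5608 -0.2381  0.3012] shift [ 0.0073 -0.0028  0.1013] rotvec [-0.0016 -0.0058 -0.0011] F [-0.3 -0.3  0.2] j [-0.15  0.4   0.65  1.72 -0.27  1.11 -1.13] gap 0.0001
```

```bash

echo '[[[0.0073,-0.0028,0.02,0,-0.0058,0],[0,0,0.03,0,0,0],[0,0,0.03,0,0,0],[0,0,0.02,0,0,0],[0,0,0,0,0,0],[0,0,0,0,0,0]]]' > m.json && python3 shift.py m.json >/dev/null
python3 -c "
from h import *
rem([.569,-.2363,.122],[0,0,-1],[-.1445,-.9895,0])
d=robot.get_image('top');s=robot.get_image('side');
cv2.imwrite('pics/t5.png',np.hstack([cv2.resize(d['pixels'][150:230,260:430],(765,360)),])); 
print(proj(d,[.569,-.2363,.13]))
"
```

```text
t 15.73 pos [ 0.5631 -0.2353  0.2017] shift [0.0064 0.0006 0.0797] rotvec [-0.0056  0.0049 -0.0037] F [-0.1  0.2  1.1] j [-0.11  0.51  0.6   1.81 -0.35  0.94 -1.07] gap 0.0006
[357.54591917 190.42099837]
```

```bash

echo '[[[0.006,0,0,0,0,0],[0,0,0.01,0,0,0],[0,0,0.01,0,0,0],[0,0,0.008,0,0,0],[0,0,0.008,0,0,0],[0,0,0,0,0,0]]]' > m.json && python3 shift.py m.json |grep -E 'pos|force'
echo '[[[0,0,0.01,0,0,0],[0,0,0.01,0,0,0],[0,0,0,0,0,0]]]' > m.json && python3 shift.py m.json  |grep -E 'pos|force'
python3 -c "
from h import *
rem([.569,-.2363,.122],[0,0,-1],[-.1445,-.9895,0])
"
```

```text
eef_pos: [0.5689, -0.2352, 0.1636]
force: [-0.5, 0.0, -0.3]
finger_force: 0.0
eef_pos: [0.5689, -0.235, 0.1437]
force: [-0.7, 0.0, -0.3]
finger_force: 0.0
t 16.58 pos [ 0.5689 -0.235   0.1437] shift [0.0004 0.0014 0.0217] rotvec [-0.0075  0.0073 -0.0035] F [-0.7  0.  -0.3] j [-0.07  0.59  0.55  1.83 -0.41  0.84 -1.03] gap 0.0006
```

```bash

echo '[[[0,0.0014,0.008,0,0,0],[0,0,0.008,0,0,0],[0,0,0.005,0,0,0],[0,0,0,0,0,0]]]' > m.json && python3 shift.py m.json |grep -E 'pos|force'
echo '[[[0,0,0,0,0,0],[0,0,0,0,0,0],[0,0,0,0,0,0]]]' > m.json && python3 shift.py m.json .006
echo '[[[0,0.001,0,0,0,0],[0,0,0,0,0,0],[0,0,0,0,0,0]]]' > m.json && python3 shift.py m.json .012
echo '[[[0,0.001,0,0,0,0],[0,0,0,0,0,0],[0,0,0,0,0,0]]]' > m.json && python3 shift.py m.json .018
```

```text
eef_pos: [0.5691, -0.2365, 0.1236]
force: [-0.9, 0.1, -0.3]
finger_force: 0.0
clock: 17.17
eef_pos: [0.5699, -0.2372, 0.1254]
eef_rot: [0.997, -0.074, -0.001, -0.003]
force: [-1.6, -0.1, 0.3]
finger_gap: 0.0052
finger_force: 0.3
clock: 17.42
eef_pos: [0.5698, -0.2384, 0.1255]
eef_rot: [0.997, -0.074, -0.001, -0.003]
force: [-0.4, -1.5, 0.6]
finger_gap: 0.011
finger_force: 0.6
clock: 17.67
eef_pos: [0.5699, -0.2386, 0.1252]
eef_rot: [0.997, -0.074, -0.001, -0.004]
force: [0.7, -0.1, 2.9]
finger_gap: 0.0172
finger_force: 1.4
```

```bash

echo '[[[0,0.001,0,0,0,0],[0,0,0,0,0,0],[0,0,0,0,0,0]]]' > m.json && python3 shift.py m.json .023|grep -E 'pos|force|gap'
echo '[[[0,0.001,0,0,0,0],[0,0,0,0,0,0],[0,0,0,0,0,0]]]' > m.json && python3 shift.py m.json .028|grep -E 'pos|force|gap'
python3 -c "
from h import *
d=robot.get_image('top');im=cv2.resize(d['pixels'][150:230,260:430],None,fx=3,fy=3)
s=robot.get_image('side')['pixels'][80:200,200:340];s=cv2.resize(s,None,fx=2.5,fy=2.5)
o=np.zeros((545,510,3),np.uint8);o[:240]=im;o[240:540,:350]=s;cv2.imwrite('pics/t5.png',o)"
```

```text
eef_pos: [0.5696, -0.2403, 0.1253]
force: [0.4, -0.5, 3.5]
finger_gap: 0.0224
finger_force: 2.2
eef_pos: [0.5696, -0.2415, 0.1257]
force: [-0.1, -0.1, 7.8]
finger_gap: 0.0275
finger_force: 4.3
```

View pics/t5.png

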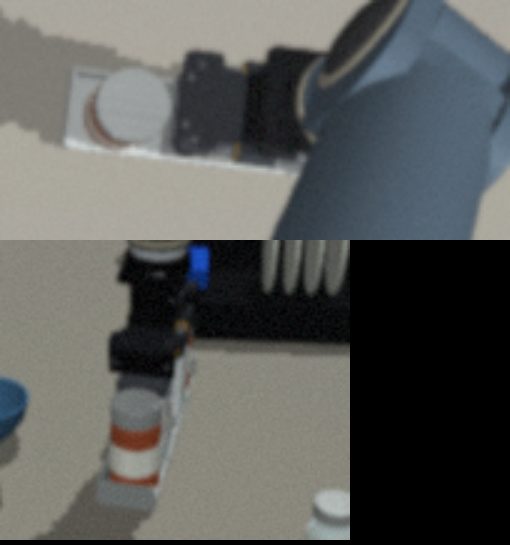

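The row is parting: the left jar, at crop (134, 103), is unmoved and everything looks upright. Forces are small, so I'll continue slowly.

```bash

echo '[[[0,-0.0012,0,0,0,0],[0,0,0,0,0,0],[0,0,0,0,0,0]]]' > m.json && python3 shift.py m.json .031|grep -E 'pos|force|gap'
echo '[[[0,-0.001,0,0,0,0],[0,0,0,0,0,0],[0,0,0,0,0,0]]]' > m.json && python3 shift.py m.json .034|grep -E 'pos|force|gap'
echo '[[[0,-0.0005,0,0,0,0],[0,0,0,0,0,0],[0,0,0,0,0,0]]]' > m.json && python3 shift.py m.json .037|grep -E 'pos|force|gap'
```

```text
eef_pos: [0.5697, -0.2413, 0.1265]
force: [-1.1, -2.2, 9.7]
finger_gap: 0.0302
finger_force: 5.8
eef_pos: [0.5699, -0.2411, 0.127]
force: [-1.1, -2.6, 12.9]
finger_gap: 0.0336
finger_force: 7.1
eef_pos: [0.5699, -0.2415, 0.1274]
force: [-2.6, -4.7, 14.2]
finger_gap: 0.0365
finger_force: 8.2
```

```bash

echo '[[[0,0,0,0,0,0],[0,0,0,0,0,0]]]' > m.json && python3 shift.py m.json .030|grep -E 'pos|force|gap'
echo '[[[0,0.0012,0,0,0,0],[0,0,0,0,0,0],[0,0,0,0,0,0]]]' > m.json && python3 shift.py m.json .012|grep -E 'pos|force|gap'
echo '[[[0,0,-0.02,0,0,0],[0,0,-0.03,0,0,0],[0,0,-0.04,0,0,0],[0,0,-0.04,0,0,0],[0,0,-0.03,0,0,0],[0,0,0,0,0,0]]]' > m.json && python3 shift.py m.json .0|grep -E 'pos|force|gap'
echo '[[[-0.04,0,0,0,0,0],[-0.04,0,0,0,0,0],[-0.04,0,0,0,0,0],[0,0,0,0,0,0]]]' > m.json && python3 shift.py m.json|grep -E 'pos|force|gap'
python3 - <<'E'
from h import *
d=robot.get_image("top");im=d["pixels"];cv2.imwrite("pics/t6.png",im)
g=cv2.cvtColor(im,cv2.COLOR_BGR2HSV)
for name,m in(("lid",cv2.inRange(g,(0,0,165),(180,45,255))),("dark",cv2.inRange(g,(100,15,50),(135,120,120)))):
    k=np.zeros_like(m);k[165:215,280:420]=m[165:215,280:420];k=cv2.morphologyEx(k,cv2.MORPH_OPEN,np.ones((5,5)))
    for c in cv2.findContours(k,cv2.RETR_EXTERNAL,cv2.CHAIN_APPROX_NONE)[0]:
        if cv2.contourArea(c)>150:
            M=cv2.moments(c);print(name,M["m10"]/M["m00"],M["m01"]/M["m00"],cv2.minAreaRect(c))
E
```

```text
eef_pos: [0.5698, -0.2409, 0.1268]
force: [-1.7, -3.2, 8.2]
finger_gap: 0.0316
finger_force: 6.3
eef_pos: [0.5692, -0.2394, 0.1247]
force: [0.3, 0.1, 0.2]
finger_gap: 0.018
finger_force: 1.2
eef_pos: [0.5721, -0.2418, 0.2911]
force: [0.2, -0.8, 1.0]
finger_gap: 0.0004
finger_force: 0.0
eef_pos: [0.442, -0.2215, 0.2824]
force: [-0.7, -0.0, -1.4]
finger_gap: 0.0005
finger_force: 0.0
lid 406.52306182531896 197.43997383055282 ((406.6000671386719, 196.80001831054688), (25.93838882446289, 25.93838882446289), 26.56505012512207)
lid 304.4523066250433 183.5636489767603 ((304.5, 183.0), (26.0, 23.0), 90.0)
dark 330.2628571428571 182.25714285714287 ((332.0, 182.5), (13.0, 20.0), 90.0)
```

```bash
python3 - <<'E'
from h import *
for f in("top0","t6"):
    im=cv2.imread(f"pics/{f}.png").astype(float).mean(2)
    us=np.arange(314,394)
    print(f,[int(np.mean([im[int(round(188.2+(u-334.8)*.1587+k)),u] for k in range(-5,6)])) for u in us])
E
```

```text
top0 [188, 180, 154, 114, 98, 95, 89, 75, 73, 89, 96, 99, 99, 99, 98, 98, 99, 99, 99, 98, 100, 100, 100, 100, 100, 99, 100, 100, 101, 101, 101, 101, 106, 118, 130, 132, 132, 131, 128, 117, 104, 98, 98, 97, 98, 98, 97, 97, 80, 65, 76, 93, 99, 100, 100, 100, 99, 100, 100, 100, 100, 101, 100, 101, 101, 102, 101, 102, 101, 102, 102, 104, 102, 96, 78, 66, 71, 76, 88, 124]
t6 [210, 202, 173, 128, 109, 107, 101, 86, 84, 100, 108, 111, 110, 110, 110, 110, 111, 111, 111, 111, 110, 111, 113, 113, 112, 113, 112, 113, 113, 114, 113, 113, 118, 132, 145, 148, 148, 148, 147, 141, 124, 113, 110, 110, 109, 110, 110, 111, 108, 83, 74, 92, 108, 112, 111, 112, 112, 112, 112, 112, 112, 112, 113, 113, 113, 113, 113, 113, 113, 115, 115, 114, 114, 113, 101, 82, 81, 86, 98, 138]
```

The pushes only tipped the caddies and they sprang back, because the fingertips were about 48 mm up. I need a low push from the front. I'll take the wrist round: side tilt, then heading turn, to get the tool pointing forward and down.

```bash

echo '[[[0.03,0,-0.01,0,0,-0.12],[0,0,0,0,0,-0.121],[0,0,0,0,0,-0.121],[0,0,0,0,0,-0.121],[0,0,0,0,0,-0.121],[0,0,0,0,0,-0.121],[0,0,0,0,0,-0.121]]]' > m.json && python3 shift.py m.json >/dev/null
echo '[[[0,0,0,0,0,-0.121],[0,0,0,0,0,-0.121],[0,0,0,0,0,-0.121],[0,0,0,0,0,-0.121],[0,0,0,0,0,-0.121],[0,0,0,0,0,-0.121],[0,0,0,0,0,0]]]' > m.json && python3 shift.py m.json >/dev/null
echo '[[[0,0,0,0,-0.12,0],[0,0,0,0,-0.12,0],[0,0,0,0,-0.12,0],[0,0,0,0,-0.12,0],[0,0,0,0,-0.12,0],[0,0,0,0,-0.12,0],[0,0,0,0,-0.12,0],[0,0,0,0,-0.12,0]]]' > m.json && python3 shift.py m.json >/dev/null
python3 -c "
from h import *
rem([.49,-.2277,.3],[-.8192*.1445,-.8192*.9895,-.574],[.9895,-.1445,0])
"
```

```text
t 22.15 pos [ 0.482  -0.2261  0.2953] shift [-0.0041  0.0082 -0.0023] rotvec [-0.0009 -0.0015 -0.0015] F [-0.7 -0.3 -0.6] j [-0.47  0.36  0.55  2.05  0.89  1.11 -0.64] gap 0.0005
```

j5 moved positive as hoped. Now swing the heading forward.

```bash

echo '[[[0,0,0,-0.065,0,-0.046],[0,0,0,-0.065,0,-0.046],[0,0,0,-0.065,0,-0.046],[0,0,0,-0.065,0,-0.046],[0,0,0,-0.065,0,-0.046],[0,0,0,-0.065,0,-0.046],[0,0,0,-0.065,0,-0.046],[0,0,0,-0.065,0,-0.046]]]' > m.json && python3 shift.py m.json >/dev/null
python3 -c "
from h import *
rem([.49,-.2277,.3],[.8192*.9895,-.8192*.1445,-.574],[.1445,.9895,0])"
echo '[[[0,0,0,-0.065,0,-0.046],[0,0,0,-0.065,0,-0.046],[0,0,0,-0.065,0,-0.046],[0,0,0,-0.065,0,-0.046],[0,0,0,-0.065,0,-0.046],[0,0,0,-0.065,0,-0.046],[0,0,0,-0.065,0,-0.046]]]' > m.json && python3 shift.py m.json >/dev/null
python3 -c "
from h import *
rem([.49,-.2277,.3],[.8192*.9895,-.8192*.1445,-.574],[.1445,.9895,0])"
```

```text
t 22.82 pos [ 0.4813 -0.2264  0.2948] shift [-0.0073  0.007   0.0012] rotvec [-0.7615 -0.0082 -0.5389] F [-0.8 -0.8 -0.2] j [-0.47  0.14  0.54  2.3   1.43  0.71 -0.62] gap 0.0004
t 23.4 pos [ 0.4813 -0.2272  0.2953] shift [-0.0083  0.0041  0.0035] rotvec [-0.3284 -0.0067 -0.2368] F [0.5 1.  0.2] j [-0.29  0.03  0.56  2.41  2.38  0.31 -1.01] gap 0.0001
```

```bash

echo '[[[-0.0058,0,0.0082,0,0,0],[-0.0058,0,0.0082,0,0,0],[-0.0058,0,0.0082,-0.0547,0,-0.0395],[0,0,0,-0.0547,0,-0.0395],[0,0,0,-0.0547,0,-0.0395],[0,0,0,-0.0547,0,-0.0395],[0,0,0,-0.0547,0,-0.0395],[0,0,0,-0.0547,0,-0.0395]]]' > m.json && python3 shift.py m.json >/dev/null
echo '[[[0,0,0,0,0,0]]]' > m.json && python3 shift.py m.json >/dev/null
python3 -c "
from h import *
rem([.5123,-.2277,.2],[.8192*.9895,-.8192*.1445,-.574],[.1445,.9895,0])"
```

```text
t 24.15 pos [ 0.5063 -0.2432  0.2979] shift [0.0799 0.0167 0.0565] rotvec [-0.1321  0.0063 -0.0908] F [-0.7 -0.3 -0.2] j [ 0.2   0.09  0.22  2.34  3.56  0.27 -1.92] gap 0.0006
```

```bash

echo '[[[0.016,0.003,0.0113,-0.033,0,-0.0227],[0.016,0.003,0.0113,-0.033,0,-0.0227],[0.016,0.003,0.0113,-0.033,0,-0.0227],[0.016,0.003,0.0113,-0.033,0,-0.0227],[0.016,0.003,0.0113,0,0,0],[0,0,0,0,0,0]]]' > m.json && python3 shift.py m.json >/dev/null
python3 -c "
from h import *
rem([.5123,-.2277,.2],[.8192*.9895,-.8192*.1445,-.574],[.1445,.9895,0])"
```

```text
t 24.65 pos [ 0.5099 -0.2271  0.1961] shift [-0.0046 -0.0003 -0.0003] rotvec [-0.0005 -0.0008  0.    ] F [ 0.6  0.4 -0.3] j [ 0.27  0.33  0.21  2.41  3.7   0.61 -1.9 ] gap 0.0004
```

```bash

echo '[[[0.0133,0,0.0093,0,0,0],[0.0133,0,0.0093,0,0,0],[0.0133,0,0.0093,0,0,0],[0,0,0,0,0,0]]]' > m.json && python3 shift.py m.json |grep -E 'pos|force'
python3 -c "
from h import *
rem([.5093,-.2282,.0702],[.8192*.9895,-.8192*.1445,-.574],[.1445,.9895,0])"
```

```text
eef_pos: [0.511, -0.2274, 0.1496]
force: [-0.0, 0.8, 0.5]
finger_force: 0.0
t 24.98 pos [ 0.511  -0.2274  0.1496] shift [ 0.0661 -0.0009  0.0441] rotvec [0.0001 0.0029 0.0017] F [-0.   0.8  0.5] j [ 0.27  0.45  0.22  2.43  3.62  0.75 -1.82] gap 0.0007
```

```bash

echo '[[[0.011,-0.0009,0.0074,0,0,0],[0.011,0,0.0074,0,0,0],[0,0,0,0,0,0]]]' > m.json && python3 shift.py m.json |grep -E 'pos|force'
echo '[[[0.011,0,0.0074,0,0,0],[0.011,0,0.0074,0,0,0],[0,0,0,0,0,0]]]' > m.json && python3 shift.py m.json |grep -E 'pos|force'
python3 -c "
from h import *
rem([.5093,-.2282,.0702],[.8192*.9895,-.8192*.1445,-.574],[.1445,.9895,0])"
```

```text
eef_pos: [0.511, -0.2286, 0.1245]
force: [-0.3, -0.2, -0.1]
finger_force: 0.0
eef_pos: [0.5107, -0.2286, 0.0984]
force: [-0.9, 0.2, -0.2]
finger_force: 0.0
t 25.48 pos [ 0.5107 -0.2286  0.0984] shift [0.024  0.0003 0.0148] rotvec [0.0007 0.006  0.0024] F [-0.9  0.2 -0.2] j [ 0.29  0.6   0.2   2.43  3.56  0.89 -1.76] gap 0.0004
```

```bash

echo '[[[0.0115,0,0.008,0,0,0],[0.0115,0,0.008,0,0,0],[0,0,0,0,0,0]]]' > m.json && python3 shift.py m.json |grep -E 'pos|force'
echo '[[[0,0,0,0,0,0],[0,0,0,0,0,0],[0,0,0,0,0,0]]]' > m.json && python3 shift.py m.json .010|grep -E 'pos|force|gap'
echo '[[[0,-0.001,0,0,0,0],[0,0,0,0,0,0],[0,0,0,0,0,0]]]' > m.json && python3 shift.py m.json .018|grep -E 'pos|force|gap'
echo '[[[0,-0.001,0,0,0,0],[0,0,0,0,0,0],[0,0,0,0,0,0]]]' > m.json && python3 shift.py m.json .025|grep -E 'pos|force|gap'
```

```text
eef_pos: [0.5108, -0.2287, 0.0704]
force: [-0.1, 0.5, -0.5]
finger_force: 0.0
eef_pos: [0.511, -0.229, 0.0723]
force: [0.4, 0.1, 0.6]
finger_gap: 0.0086
finger_force: 0.0
eef_pos: [0.5105, -0.2301, 0.0713]
force: [0.0, -0.6, 1.4]
finger_gap: 0.0171
finger_force: 0.4
eef_pos: [0.5101, -0.2313, 0.071]
force: [-3.1, -0.8, 4.0]
finger_gap: 0.0239
finger_force: 2.4
```

```bash
cat > prof.py <<'E'
from h import *
d=robot.get_image("top");im=d["pixels"];cv2.imwrite("pics/p.png",im);im=im.astype(float).mean(2)
us=np.arange(314,394)
print([int(np.mean([im[int(round(188.2+(u-334.8)*.1587+k)),u] for k in range(-8,-3)])) for u in us])
E
python3 prof.py
```

```text
[199, 172, 135, 117, 109, 108, 105, 93, 79, 95, 107, 110, 109, 109, 110, 110, 111, 109, 110, 111, 112, 111, 112, 111, 110, 112, 111, 112, 111, 111, 112, 113, 115, 124, 135, 140, 143, 142, 143, 141, 139, 127, 115, 111, 108, 109, 110, 110, 109, 104, 89, 72, 85, 105, 110, 111, 111, 111, 110, 112, 113, 111, 111, 112, 112, 111, 113, 113, 112, 112, 112, 113, 113, 112, 112, 110, 94, 89, 88, 99]
```

```bash
cat > edges.py <<'E'
from h import *
import sys
def edges(im):
    im=im.astype(float);g=im.mean(2)
    us=np.arange(310,400);p=np.array([np.mean([g[int(round(188.2+(u-334.8)*.1587+k)),u] for k in range(-8,-3)]) for u in us])
    p/=np.median(p)
    # dark side-face minima at left edge of each caddy (subpixel centroid), right edge of left caddy = half rise
    out=[]
    for a,b in((316,328),(358,376)):
        m=(us>=a)&(us<b);w=np.clip(.93-p[m],0,None);out.append((us[m]*w).sum()/w.sum())
    m=(us>=340)&(us<354);i=np.argmax(p[m]>1.12);out.append(us[m][i]-(p[m][i]-1.12)/(p[m][i]-p[m][i-1]))
    m=(us>=380);i=np.argmax(p[m]<.93);out.append(us[m][i])
    return np.round(out,2)
d=robot.get_image("top");cv2.imwrite("pics/p.png",d["pixels"])
print("start",edges(cv2.imread("pics/top0.png")),"now",edges(d["pixels"]),"[Lleft,Rleft,Lright,Rright]")
E
python3 edges.py
echo '[[[0,-0.001,0,0,0,0],[0,0,0,0,0,0],[0,0,0,0,0,0]]]' > m.json && python3 shift.py m.json .030|grep -E 'pos|force|gap'
python3 edges.py
echo '[[[0,-0.001,0,0,0,0],[0,0,0,0,0,0],[0,0,0,0,0,0]]]' > m.json && python3 shift.py m.json .034|grep -E 'pos|force|gap'
python3 edges.py
```

```text
start [322.2  363.77 347.32 389.  ] now [321.99 365.29 347.12 390.  ] [Lleft,Rleft,Lright,Rright]
eef_pos: [0.5096, -0.2312, 0.0704]
force: [-3.8, 2.1, 3.4]
finger_gap: 0.0292
finger_force: 2.9
start [322.2  363.77 347.32 389.  ] now [320.94 365.8  346.14 391.  ] [Lleft,Rleft,Lright,Rright]
eef_pos: [0.5099, -0.233, 0.0704]
force: [-3.3, 0.0, -0.4]
finger_gap: 0.0337
finger_force: 1.6
start [322.2  363.77 347.32 389.  ] now [320.47 366.83 346.1  392.  ] [Lleft,Rleft,Lright,Rright]
```

```bash

echo '[[[0,-0.001,0,0,0,0],[0,0,0,0,0,0],[0,0,0,0,0,0]]]' > m.json && python3 shift.py m.json .039|grep -E 'pos|force|gap'
echo '[[[0,-0.001,0,0,0,0],[0,0,0,0,0,0],[0,0,0,0,0,0]]]' > m.json && python3 shift.py m.json .044|grep -E 'pos|force|gap'
python3 edges.py
echo '[[[0,-0.001,0,0,0,0],[0,0,0,0,0,0],[0,0,0,0,0,0]]]' > m.json && python3 shift.py m.json .048|grep -E 'pos|force|gap'
echo '[[[0,-0.001,0,0,0,0],[0,0,0,0,0,0],[0,0,0,0,0,0]]]' > m.json && python3 shift.py m.json .052|grep -E 'pos|force|gap'
sed -i 's/(358,376)/(362,380)/' edges.py; python3 edges.py
```

```text
eef_pos: [0.5096, -0.2338, 0.0706]
force: [-3.9, -0.2, 0.9]
finger_gap: 0.0379
finger_force: 2.9
eef_pos: [0.5095, -0.235, 0.0707]
force: [-4.7, -0.1, 1.2]
finger_gap: 0.043
finger_force: 2.8
start [322.2  363.77 347.32 389.  ] now [319.25 369.4  344.47 380.  ] [Lleft,Rleft,Lright,Rright]
eef_pos: [0.5096, -0.2352, 0.0708]
force: [-3.3, 1.8, 0.9]
finger_gap: 0.0474
finger_force: 2.6
eef_pos: [0.5094, -0.2366, 0.0708]
force: [-3.8, 2.3, 0.1]
finger_gap: 0.0518
finger_force: 2.6
start [322.2  363.77 347.32 389.  ] now [318.76 371.8  343.88 397.  ] [Lleft,Rleft,Lright,Rright]
```

```bash

echo '[[[0,0,0,0,0,0],[0,0,0,0,0,0],[0,0,0,0,0,0]]]' > m.json && python3 shift.py m.json .055|grep -E 'pos|force|gap'
echo '[[[0,0,0,0,0,0],[0,0,0,0,0,0],[0,0,0,0,0,0]]]' > m.json && python3 shift.py m.json .0585|grep -E 'pos|force|gap'
python3 edges.py
python3 -c "
from h import *
d=robot.get_image('top');im=cv2.resize(d['pixels'][150:230,260:430],None,fx=4.5,fy=4.5)
cv2.imwrite('pics/last.png',im)"
```

```text
eef_pos: [0.5094, -0.2367, 0.0707]
force: [-2.9, 2.4, -0.2]
finger_gap: 0.0546
finger_force: 2.9
eef_pos: [0.5096, -0.2353, 0.0707]
force: [-3.4, 5.1, 1.3]
finger_gap: 0.0579
finger_force: 4.4
start [322.2  363.77 347.32 389.  ] now [317.51 372.45 342.63 398.  ] [Lleft,Rleft,Lright,Rright]
```

```bash

echo '[[[0,-0.002,0,0,0,0],[0,0,0,0,0,0],[0,0,0,0,0,0]]]' > m.json && python3 shift.py m.json .0615|grep -E 'pos|force|gap'
python3 edges.py
echo '[[[0,0,0,0,0,0],[0,0,0,0,0,0],[0,0,0,0,0,0]]]' > m.json && python3 shift.py m.json .035|grep -E 'pos|force|gap'
echo '[[[-0.0115,0,-0.008,0,0,0],[-0.02,0,-0.014,0,0,0],[-0.03,0,-0.021,0,0,0],[-0.03,0,-0.021,0,0,0],[-0.03,0,-0.021,0,0,0],[-0.03,0,-0.021,0,0,0],[0,0,0,0,0,0]]]' > m.json && python3 shift.py m.json |grep -E 'pos|force|gap'
python3 edges.py
python3 -c "
from h import *
rem([.5,-.2277,.3],[-.8192*.1445,-.8192*.9895,-.574],[.9895,-.1445,0])
d=robot.get_image('top');cv2.imwrite('pics/p.png',d['pixels'])"
```

```text
eef_pos: [0.5095, -0.2343, 0.0707]
force: [-4.0, 11.8, 3.4]
finger_gap: 0.0613
finger_force: 7.5
start [322.2  363.77 347.32 389.  ] now [316.48 372.51 341.6  398.  ] [Lleft,Rleft,Lright,Rright]
eef_pos: [0.5099, -0.2387, 0.0712]
force: [-0.7, -0.0, -0.1]
finger_gap: 0.0488
finger_force: 0.0
eef_pos: [0.511, -0.2407, 0.2663]
force: [0.9, 0.3, 1.2]
finger_gap: 0.0348
finger_force: 0.0
start [322.2  363.77 347.32 389.  ] now [318.02 367.13 341.6  384.  ] [Lleft,Rleft,Lright,Rright]
t 30.07 pos [ 0.51   -0.2402  0.2625] shift [-0.0247  0.0107 -0.0306] rotvec [1.2942 0.02   0.8911] F [-0.3 -0.4 -1.1] j [ 0.36  0.19  0.14  2.35  3.88  0.46 -2.07] gap 0.0349
```

```bash

echo '[[[0,0,0,0.065,0,0.045],[0,0,0,0.065,0,0.045],[0,0,0,0.065,0,0.045],[0,0,0,0.065,0,0.045],[0,0,0,0.065,0,0.045],[0,0,0,0.065,0,0.045],[0,0,0,0.065,0,0.045],[0,0,0,0.065,0,0.045]]]' > m.json && python3 shift.py m.json .087 >/dev/null
echo '[[[0,0,0,0.065,0,0.045],[0,0,0,0.065,0,0.045],[0,0,0,0.065,0,0.045],[0,0,0,0.065,0,0.045],[0,0,0,0.09,0,0.063],[0,0,0,0.09,0,0.063],[0,0,0,0.09,0,0.063],[0,0,0,0.09,0,0.063]]]' > m.json && python3 shift.py m.json >/dev/null
python3 -c "
from h import *
rem([.5,-.2277,.3],[-.8192*.1445,-.8192*.9895,-.574],[.9895,-.1445,0])"
```

```text
t 31.45 pos [ 0.509  -0.2384  0.2553] shift [-0.0302 -0.0072 -0.0351] rotvec [0.24   0.0114 0.1624] F [-0.4 -0.3  0.9] j [-0.63  0.44  0.79  2.16  1.08  0.74 -0.65] gap 0.0868
```

```bash

echo '[[[0,0,0,0,0.12,0],[0,0,0,0,0.12,0],[0,0,0,0,0.12,0],[0,0,0,0,0.12,0],[0,0,0,0,0.12,0],[0,0,0,0,0.12,0],[0,0,0,0,0.12,0],[0,0,0,0,0.12,0]]]' > m.json && python3 shift.py m.json >/dev/null
python3 - <<'E'
from h import *
d=robot.get_image("top");im=d["pixels"];cv2.imwrite("pics/p2.png",im)
h=cv2.cvtColor(im,cv2.COLOR_BGR2HSV)
m=cv2.inRange(h,(100,15,40),(140,130,135));k=np.zeros_like(m);k[170:280,110:205]=m[170:280,110:205]
k=cv2.morphologyEx(k,cv2.MORPH_OPEN,np.ones((3,3)))
for c in cv2.findContours(k,cv2.RETR_EXTERNAL,cv2.CHAIN_APPROX_NONE)[0]:
    if cv2.contourArea(c)>60:
        r=cv2.minAreaRect(c);b=np.array([onz(d,*p,.132) for p in cv2.boxPoints(r)]);print(r,b.round(4),b.mean(0))
g=im.astype(int).mean(2)
print("row",g[216:226,140:186].mean(0).astype(int));print("col",g[198:245,152:166].mean(1).astype(int))
rem([.51,.2,.3],[0,0,-1],[0,1,0])
E
python3 edges.py
```

```text
((158.5, 221.0), (26.0, 21.0), 90.0) [[0.5408 0.2292 0.132 ]
 [0.5397 0.1834 0.132 ]
 [0.483  0.1835 0.132 ]
 [0.4841 0.229  0.132 ]] [0.51191394 0.20627294 0.132     ]
row [132 129 130 133 136 132 117 104 103 105 105 105 107 108 107 106 107 109
 109 107 107 107 107 107 107 106 105 105  97  90 111 127 122 111 104 104
 103 106 124 146 148 145 144 149 154 154]
col [195 194 193 188 178 168 157 147 132 109 105 107 107 107 106 107 107 107
 108 107 107 107 107 107 107 107 107 107 107 108 107 107 108 107 107 108
 108 115 133 146 149 149 151 150 150 150 150]
t 32.17 pos [ 0.5089 -0.2439  0.2559] shift [ 0.4391  0.0647 -0.0446] rotvec [ 0.0041  0.0065 -1.4277] F [ 1.3 -3.7  1. ] j [ 0.09  0.33  0.35  1.86 -0.14  0.97  0.65] gap 0.087
start [322.2  363.77 347.32 389.  ] now [317.   367.62 340.64 392.  ] [Lleft,Rleft,Lright,Rright]
```

```bash

echo '[[[0.0,0,-0.035,0,0,0],[0.0366,0.0054,-0.01,0,0,0],[0.0366,0.0054,0,0,0,0],[0.0366,0.0054,0,0,0,0],[0.0366,0.0054,0,0,0,0],[0.0366,0.0054,0,0,0,0],[0.0366,0.0054,0,0,0,0]]]' > m.json && python3 shift.py m.json >/dev/null
echo '[[[0.0366,0.0054,0,0,0,0],[0.0366,0.0054,0,0,0,0],[0.0366,0.0054,0,0,0,0],[0.0366,0.0054,0,0,0,0],[0.0366,0.0054,0,0,0,0],[0.0366,0.0054,0,0,0,0],[0,0,0,0,0,-0.119]]]' > m.json && python3 shift.py m.json >/dev/null
echo '[[[0,0,0,0,0,-0.119],[0,0,0,0,0,-0.119],[0,0,0,0,0,-0.119],[0,0,0,0,0,-0.119],[0,0,0,0,0,-0.119],[0,0,0,0,0,-0.119]]]' > m.json && python3 shift.py m.json >/dev/null
echo '[[[0,0,0,0,0,-0.119],[0,0,0,0,0,-0.119],[0,0,0,0,0,-0.119],[0,0,0,0,0,-0.119],[0,0,0,0,0,-0.119],[0,0,0,0,0,0]]]' > m.json && python3 shift.py m.json >/dev/null
python3 -c "
from h import *
rem([.512,.208,.158],[0,0,-1],[0,1,0])"
```

```text
t 34.38 pos [0.5062 0.2058 0.2955] shift [-0.0049  0.0038  0.1375] rotvec [-0.0126  0.0073  0.0117] F [-0.8  0.6 -0.2] j [-0.37  0.26 -0.12  1.83  0.05  1.05  1.07] gap 0.0869
```

```bash
python3 - <<'E'
from h import *
d=robot.get_image("top");cv2.imwrite("pics/p3.png",d["pixels"]);im=d["pixels"].astype(float).mean(2)
for lo,hi in((-8,-3),(-4,5)):
  us=np.arange(310,415);print([int(np.mean([im[int(round(188.2+(u-334.8)*.1587+k)),u] for k in range(lo,hi)])) for u in us])
g=cv2.cvtColor(d["pixels"],cv2.COLOR_BGR2HSV);m=cv2.inRange(g,(0,0,165),(180,45,255));k=np.zeros_like(m);k[165:215,280:420]=m[165:215,280:420];k=cv2.morphologyEx(k,cv2.MORPH_OPEN,np.ones((7,7)))
for c in cv2.findContours(k,cv2.RETR_EXTERNAL,cv2.CHAIN_APPROX_NONE)[0]:
    print(cv2.minEnclosingCircle(c),onz(d,*cv2.minEnclosingCircle(c)[0],.109))
E
```

```text
[206, 203, 197, 173, 132, 104, 85, 83, 100, 107, 107, 107, 107, 107, 108, 109, 108, 109, 107, 107, 108, 108, 108, 109, 109, 109, 110, 110, 110, 109, 111, 116, 129, 140, 140, 142, 141, 140, 139, 139, 141, 138, 140, 140, 137, 138, 141, 143, 140, 141, 138, 134, 129, 124, 122, 119, 114, 111, 108, 106, 102, 86, 68, 81, 101, 109, 108, 109, 108, 109, 109, 109, 109, 107, 110, 110, 110, 110, 110, 110, 110, 110, 110, 111, 111, 111, 110, 102, 104, 139, 194, 207, 210, 211, 210, 211, 212, 212, 212, 212, 212, 212, 213, 213, 213]
[206, 207, 205, 196, 162, 111, 92, 102, 108, 108, 108, 108, 107, 108, 108, 108, 107, 109, 109, 107, 109, 109, 109, 108, 108, 108, 109, 109, 109, 113, 123, 136, 144, 145, 145, 145, 144, 144, 145, 146, 144, 144, 145, 144, 144, 144, 145, 144, 144, 144, 140, 126, 112, 106, 107, 107, 107, 106, 106, 107, 108, 102, 74, 70, 92, 107, 109, 109, 109, 109, 109, 110, 109, 110, 110, 110, 110, 110, 111, 110, 111, 111, 111, 112, 112, 113, 113, 113, 132, 181, 199, 207, 209, 209, 210, 210, 211, 210, 211, 211, 211, 212, 212, 213, 212]
((411.29412841796875, 197.2941131591797), 13.022570610046387) [ 0.55189244 -0.36585374  0.109     ]
((302.4871826171875, 183.58973693847656), 12.823169708251953) [ 0.58923693 -0.11596243  0.109     ]
```

```bash
python3 - <<'E'
from h import *
d=robot.get_image("top")
ay=np.array([.1445,.9895,0]);ax=np.array([.9895,-.1445,0]);C=np.array([.5717,-.2429,0])
for n,(a,b) in {"start":(347.2,364.9),"now":(340.0,374.0)}.items():
    L=onz(d,a,188.2+(a-334.8)*.1587,.118);Rr=onz(d,b,188.2+(b-334.8)*.1587,.106)
    print(n,(L-C)@ay,(Rr-C)@ay,"gap",(L-Rr)@ay,"mid",(L+Rr)/2,"x",(L-C)@ax,(Rr-C)@ax)
E
echo '[[[-0.0049,0.0038,0.03,-0.0126,0.0073,0.0117],[0,0,0.03,0,0,0],[0,0,0.03,0,0,0],[0,0,0.02,0,0,0],[0,0,0.01,0,0,0],[0,0,0,0,0,0]]]' > m.json && python3 shift.py m.json >/dev/null
python3 -c "
from h import *
rem([.512,.208,.158],[0,0,-1],[0,1,0])"
```

```text
start 0.026476233143927195 -0.01775151110717243 gap 0.04422774425109963 mid [ 0.56779469 -0.23792104  0.112     ] x -0.0045304835676466225 -0.004637043489066833
now 0.04305750276730183 -0.03902847165488432 gap 0.08208597442218615 mid [ 0.56737268 -0.24023217  0.112     ] x -0.0039399489229036576 -0.005394813106451242
t 34.98 pos [0.5111 0.2086 0.1747] shift [-0.001  -0.0006  0.0167] rotvec [ 0.0001 -0.0028 -0.0044] F [ 0.2 -0.3  0.3] j [-0.38  0.41 -0.11  1.94  0.06  0.8   1.05] gap 0.0873
```

```bash

echo '[[[-0.001,-0.0006,0.0085,0,0,0],[0,0,0.0085,0,0,0],[0,0,0,0,0,0]]]' > m.json && python3 shift.py m.json |grep -E 'pos|force'
echo '[[[0,0,0,0,0,0],[0,0,0,0,0,0],[0,0,0,0,0,0],[0,0,0,0,0,0],[0,0,0,0,0,0],[0,0,0,0,0,0],[0,0,0,0,0,0]]]' > m.json && python3 shift.py m.json .03
echo '[[[0,0,-0.01,0,0,0],[0,0,-0.03,0,0,0],[0,0,-0.035,0,0,0],[0,0,-0.035,0,0,0],[0,0,-0.035,0,0,0],[0,0,0,0,0,0]]]' > m.json && python3 shift.py m.json
python3 -c "
from h import *
rem([.5674,-.2402,.30],[0,0,-1],[.9895,-.1445,0])"
```

```text
eef_pos: [0.5135, 0.2082, 0.1598]
force: [0.6, 0.8, -0.4]
finger_force: 0.0
clock: 35.82
eef_pos: [0.5138, 0.2081, 0.1606]
eef_rot: [0.002, 1.0, 0.001, 0.001]
force: [1.3, -0.4, 0.3]
finger_gap: 0.05
finger_force: 29.9
clock: 36.32
eef_pos: [0.5161, 0.2093, 0.3133]
eef_rot: [0.002, 1.0, 0.004, 0.007]
force: [1.5, 0.7, -1.8]
finger_gap: 0.0498
finger_force: 29.9
t 36.32 pos [0.5161 0.2093 0.3133] shift [-0.0528 -0.4494  0.01  ] rotvec [0.0189 0.003  1.7121] F [ 1.5  0.7 -1.8] j [-0.36  0.26 -0.12  1.8   0.03  1.07  1.08] gap 0.0498
```

```bash

echo '[[[-0.0044,-0.0375,0,0,0,0],[-0.0044,-0.0375,0,0,0,0],[-0.0044,-0.0375,0,0,0,0],[-0.0044,-0.0375,0,0,0,0],[-0.0044,-0.0375,0,0,0,0],[-0.0044,-0.0375,0,0,0,0]]]' > m.json && python3 shift.py m.json >/dev/null
echo '[[[-0.0044,-0.0375,0,0,0,0],[-0.0044,-0.0375,0,0,0,0],[-0.0044,-0.0375,0,0,0,0],[-0.0044,-0.0375,0,0,0,0],[-0.0044,-0.0375,0,0,0,0],[-0.0044,-0.0375,0,0,0,0],[0,0,0,0,0,0.122]]]' > m.json && python3 shift.py m.json >/dev/null
echo '[[[0,0,0,0,0,0.122],[0,0,0,0,0,0.122],[0,0,0,0,0,0.122],[0,0,0,0,0,0.122],[0,0,0,0,0,0.122],[0,0,0,0,0,0.122],[0,0,0,0,0,0.122]]]' > m.json && python3 shift.py m.json >/dev/null
echo '[[[0,0,0,0,0,0.122],[0,0,0,0,0,0.122],[0,0,0,0,0,0.122],[0,0,0,0,0,0.122],[0,0,0,0,0,0.122],[0,0,0,0,0,0.122],[0,0,0,0,0,0]]]' > m.json && python3 shift.py m.json >/dev/null
python3 -c "
from h import *
rem([.5674,-.2402,.30],[0,0,-1],[.9895,-.1445,0])"
```

```text
t 38.57 pos [ 0.5641 -0.2417  0.3032] shift [0.0019 0.003  0.0032] rotvec [-0.0007 -0.0035  0.0026] F [-0.6 -0.5 -3.5] j [-0.01  0.38  0.46  1.69 -0.19  1.11  0.37] gap 0.0499
```

```bash

echo '[[[0,0.003,0.01,0,-0.003,0.003],[0,0,0.015,0,0,0],[0,0,0.01,0,0,0],[0,0,0,0,0,0],[0,0,0,0,0,0]]]' > m.json && python3 shift.py m.json |grep -E 'pos|force'
python3 -c "
from h import *
rem([.5674,-.2402,.26],[0,0,-1],[.9895,-.1445,0])
d=robot.get_image('top');im=cv2.resize(d['pixels'][150:230,260:430],None,fx=4,fy=4)
cv2.imwrite('pics/pre.png',im)"
```

```text
eef_pos: [0.5672, -0.2425, 0.268]
force: [-0.9, 0.2, -3.0]
finger_force: 29.9
t 38.98 pos [ 0.5672 -0.2425  0.268 ] shift [ 0.0023 -0.0001  0.008 ] rotvec [-0.001  -0.0006  0.0023] F [-0.9  0.2 -3. ] j [ 0.    0.42  0.45  1.73 -0.21  1.05  0.38] gap 0.0499
```

View pics/pre.png

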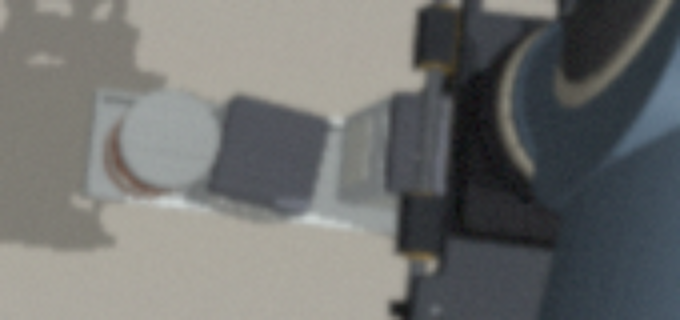

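The tin is hanging at crop (340–445, 95–200). The tall caddy at (210–328, 97–212) is yawed about 8°, but the gap is still clear by several mm on both sides. Lowering gently.

```bash

echo '[[[0,0,0.01,0,0,0],[0,0,0.012,0,0,0],[0,0,0.012,0,0,0],[0,0,0.01,0,0,0],[0,0,0,0,0,0]]]' > m.json && python3 shift.py m.json |grep -E 'pos|force'
echo '[[[0,0,0.012,0,0,0],[0,0,0.012,0,0,0],[0,0,0.012,0,0,0],[0,0,0.01,0,0,0],[0,0,0,0,0,0]]]' > m.json && python3 shift.py m.json |grep -E 'pos|force'
python3 -c "
from h import *
rem([.5674,-.2425,.144],[0,0,-1],[.9895,-.1445,0])"
```

```text
eef_pos: [0.5662, -0.2418, 0.2219]
force: [-1.1, 0.1, -3.4]
finger_force: 29.9
eef_pos: [0.5664, -0.2419, 0.1762]
force: [-0.5, -0.5, -4.2]
finger_force: 29.9
t 39.87 pos [ 0.5664 -0.2419  0.1762] shift [-0.0005  0.0012  0.0322] rotvec [-0.0036 -0.0011  0.0013] F [-0.5 -0.5 -4.2] j [ 0.03  0.52  0.42  1.81 -0.26  0.87  0.43] gap 0.0495
```

```bash

echo '[[[0,0,0.01,0,0,0],[0,0,0.01,0,0,0],[0,0,0.006,0,0,0],[0,0,0,0,0,0]]]' > m.json && python3 shift.py m.json |grep -E 'pos|force'
echo '[[[0,0,0.002,0,0,0],[0,0,0.001,0,0,0],[0,0,0,0,0,0]]]' > m.json && python3 shift.py m.json |grep -E 'pos|force'
echo '[[[0,0,0.001,0,0,0],[0,0,0,0,0,0]]]' > m.json && python3 shift.py m.json |grep -E 'pos|force'
echo '[[[0,0,0.001,0,0,0],[0,0,0,0,0,0]]]' > m.json && python3 shift.py m.json |grep -E 'pos|force'
```

```text
eef_pos: [0.5669, -0.2422, 0.1514]
force: [0.0, 1.1, -3.7]
finger_force: 29.9
eef_pos: [0.5679, -0.2428, 0.1503]
force: [0.7, 0.7, -3.5]
finger_force: 29.9
eef_pos: [0.5679, -0.2427, 0.1494]
force: [0.5, -0.6, -3.5]
finger_force: 29.9
eef_pos: [0.5678, -0.2427, 0.1482]
force: [-0.6, -0.1, -2.7]
finger_force: 29.9
```

```bash

for i in 1; do echo '[[[0,0,0.001,0,0,0],[0,0,0.001,0,0,0],[0,0,0,0,0,0]]]' > m.json && python3 shift.py m.json |grep -E 'pos|force'; done
echo '[[[0,0,0.001,0,0,0],[0,0,0,0,0,0]]]' > m.json && python3 shift.py m.json |grep -E 'pos|force'
echo '[[[0,0,0.001,0,0,0],[0,0,0,0,0,0]]]' > m.json && python3 shift.py m.json |grep -E 'pos|force'
echo '[[[0,0,0.001,0,0,0],[0,0,0,0,0,0]]]' > m.json && python3 shift.py m.json |grep -E 'pos|force'
```

```text
eef_pos: [0.5677, -0.2426, 0.1459]
force: [0.4, -0.6, -3.2]
finger_force: 29.9
eef_pos: [0.5677, -0.2427, 0.145]
force: [-0.3, 0.6, -3.2]
finger_force: 29.9
eef_pos: [0.5679, -0.2427, 0.1446]
force: [-1.5, 0.8, 1.0]
finger_force: 29.9
eef_pos: [0.5679, -0.2428, 0.1446]
force: [-3.4, 2.5, 6.6]
finger_force: 29.9
```

Floor contact at the expected height. I'll unload and slide back to the rail.

```bash

echo '[[[0,0,-0.0012,0,0,0],[0,0.002,0,0,0,0],[0,0.002,0,0,0,0],[0,0.002,0,0,0,0],[0,0,0,0,0,0]]]' > m.json && python3 shift.py m.json |grep -E 'pos|force'
echo '[[[0,0.001,0,0,0,0],[0,0.001,0,0,0,0],[0,0,0,0,0,0]]]' > m.json && python3 shift.py m.json |grep -E 'pos|force'
echo '[[[0,0.001,0,0,0,0],[0,0,0,0,0,0]]]' > m.json && python3 shift.py m.json |grep -E 'pos|force'
echo '[[[0,0.001,0,0,0,0],[0,0,0,0,0,0]]]' > m.json && python3 shift.py m.json |grep -E 'pos|force'
```

```text
eef_pos: [0.5741, -0.2439, 0.1446]
force: [-3.0, -0.4, 3.6]
finger_force: 29.9
eef_pos: [0.5747, -0.244, 0.1447]
force: [-5.8, 0.6, 7.7]
finger_force: 29.9
eef_pos: [0.575, -0.2441, 0.1447]
force: [-7.7, 2.0, 9.5]
finger_force: 29.9
eef_pos: [0.5752, -0.2441, 0.1447]
force: [-9.7, 2.3, 10.6]
finger_force: 29.9
```

```bash

echo '[[[0,0,-0.0015,0,0,0],[0,0,0,0,0,0]]]' > m.json && python3 shift.py m.json |grep -E 'pos|force'
echo '[[[0,0,-0.001,0,0,0],[0,0,0,0,0,0]]]' > m.json && python3 shift.py m.json |grep -E 'pos|force'
echo '[[[0,0.001,0,0,0,0],[0,0,0,0,0,0]]]' > m.json && python3 shift.py m.json |grep -E 'pos|force'
```

```text
eef_pos: [0.5752, -0.244, 0.1448]
force: [-5.3, 0.2, 2.4]
finger_force: 29.9
eef_pos: [0.5753, -0.2439, 0.1452]
force: [-5.3, -0.6, -3.3]
finger_force: 29.9
eef_pos: [0.5755, -0.2439, 0.1452]
force: [-7.5, 1.1, 0.0]
finger_force: 30.0
```

```bash

echo '[[[0,-0.0025,0.0005,0,0,0],[0,0,0,0,0,0]]]' > m.json && python3 shift.py m.json |grep -E 'pos|force'
echo '[[[0,0,0,0,0,0],[0,0,0,0,0,0],[0,0,0,0,0,0],[0,0,0,0,0,0],[0,0,0,0,0,0]]]' > m.json && python3 shift.py m.json .087
echo '[[[0,0,-0.01,0,0,0],[0,0,-0.02,0,0,0],[0,0,-0.03,0,0,0],[0,0,-0.04,0,0,0],[0,0,-0.04,0,0,0],[0,0,0,0,0,0]]]' > m.json && python3 shift.py m.json|grep -E 'pos|force'
echo '[[[0,-0.04,0,0,0,0],[0,-0.04,0,0,0,0],[0,-0.02,0,0,0,0],[0.04,0,0,0,0,0],[0.04,0,0,0,0,0],[0.04,0,0,0,0,0],[0.04,0,0,0,0,0],[0.04,0,0,0,0,0]]]' > m.json && python3 shift.py m.json|grep -E 'pos|force'
python3 - <<'E'
from h import *
d=robot.get_image("top");im=d["pixels"];cv2.imwrite("pics/fin.png",im);cv2.imwrite("pics/fins.png",robot.get_image("side")["pixels"])
hsv=cv2.cvtColor(im,cv2.COLOR_BGR2HSV)
ay=np.array([.1445,.9895,0]);ax=np.array([.9895,-.1445,0]);C=np.array([.5717,-.2429,0])
m=cv2.inRange(hsv,(100,15,90),(140,130,130))
g=im.astype(float).mean(2);us=np.arange(312,415)
print([int(np.mean([g[int(round(188.2+(u-334.8)*.1587+k)),u] for k in range(-3,4)])) for u in us])
k=np.zeros_like(m);k[165:215,285:420]=m[165:215,285:420];k=cv2.morphologyEx(k,cv2.MORPH_OPEN,np.ones((5,5)))
for c in cv2.findContours(k,cv2.RETR_EXTERNAL,cv2.CHAIN_APPROX_NONE)[0]:
    r=cv2.minAreaRect(c);p=onz(d,*r[0],.115)-C;print(r,"rack x",p@ax,"y",p@ay)
E
```

```text
eef_pos: [0.5749, -0.2437, 0.1451]
force: [-4.3, -0.2, -5.2]
finger_force: 29.9
clock: 43.62
eef_pos: [0.5775, -0.244, 0.1472]
eef_rot: [0.756, 0.655, 0.001, 0.002]
force: [0.1, -0.0, 1.0]
finger_gap: 0.0759
finger_force: 0.0
eef_pos: [0.5794, -0.2463, 0.2963]
force: [1.1, -0.8, 0.3]
finger_force: 0.0
eef_pos: [0.5059, -0.03, 0.2875]
force: [1.5, -0.2, -0.8]
finger_force: 0.0
[156, 155, 143, 103, 89, 102, 107, 109, 109, 108, 109, 110, 110, 109, 109, 109, 108, 109, 110, 110, 110, 110, 110, 110, 111, 111, 110, 108, 107, 102, 81, 78, 97, 107, 108, 107, 107, 109, 108, 108, 108, 108, 108, 108, 107, 106, 108, 108, 108, 108, 108, 108, 107, 108, 108, 108, 109, 108, 109, 104, 74, 70, 95, 107, 111, 110, 110, 111, 111, 111, 113, 111, 112, 111, 113, 111, 113, 113, 113, 113, 114, 114, 114, 116, 115, 115, 139, 189, 205, 211, 212, 211, 212, 212, 213, 213, 213, 214, 213, 214, 214, 215, 214]
((294.0, 203.0), (22.0, 18.0), 90.0) rack x -0.04794946753199816 y 0.1431593178763243
((385.5, 196.5), (23.0, 23.0), 90.0) rack x -0.007923244660534994 y -0.0629067711396339
((356.9692687988281, 189.24615478515625), (26.791501998901367, 20.837833404541016), 7.125016689300537) rack x 0.0006393163309468948 y 0.003712719512000391
((321.5999755859375, 196.29998779296875), (32.889671325683594, 42.36189651489258), 15.255120277404785) rack x -0.0252235329445283 y 0.08245997189888896
```

```bash
python3 - <<'E'
from h import *
d=robot.get_image("top");im=d["pixels"]
ay=np.array([.1445,.9895,0]);ax=np.array([.9895,-.1445,0]);C=np.array([.5717,-.2429,0])
for n,u,v,z in(("ct",327,188.3,.118),("cs",385.5,196.5,.106),("tin",357,189.2,.116)):
    p=onz(d,u,v,z)-C;print(n,(p@ax).round(4),(p@ay).round(4))
g=cv2.cvtColor(im,cv2.COLOR_BGR2HSV);m=cv2.inRange(g,(0,0,175),(180,45,255));k=np.zeros_like(m);k[165:215,280:425]=m[165:215,280:425];k=cv2.morphologyEx(k,cv2.MORPH_OPEN,cv2.getStructuringElement(2,(13,13)))
for c in cv2.findContours(k,cv2.RETR_EXTERNAL,cv2.CHAIN_APPROX_NONE)[0]:
    q=cv2.minEnclosingCircle(c);p=onz(d,*q[0],.109)-C;print("jar",q,(p@ax).round(4),(p@ay).round(4))
gg=im.astype(float).mean(2)
print("left caddy col",gg[170:210,322:332].mean(1).astype(int),"tin col",gg[170:210,353:362].mean(1).astype(int),"cs col",gg[175:215,381:391].mean(1).astype(int))
E
```

```text
ct -0.0059 0.0727
cs -0.0069 -0.066
tin 0.0006 0.0039
jar ((410.3006896972656, 197.4759521484375), 12.543659210205078) -0.0025 -0.1223
jar ((303.5, 178.0), 6.800835609436035) 0.0121 0.1272
left caddy col [158 158 158 154 144 128 115 110 110 110 110 109 110 110 110 110 110 109
 109 111 111 112 112 113 111 111 112 111 111 107 100  97 104 115 124 138
 153 157 158 158] tin col [158 158 158 158 158 157 155 143 117 104 104 105 105 105 106 107 107 108
 108 108 108 107 107 107 108 106 106 106 102  99 106 121 128 135 144 146
 145 143 139 143] cs col [157 157 158 158 157 158 157 153 139 114 111 112 112 111 113 112 111 111
 111 111 111 111 113 113 113 113 114 113 114 113 114 113 111 117 157 193
 189 167 159 157]
```

```bash
python3 -c "
from bench import robot
print(robot.hand_in())"
```

```text
the job is handed in; nothing more can be done
None
```

I handed in the job at about 45 s of the 67 s allowed: the tin was stood on the board and let go, then set lid up and square in the widened gap, two containers on either side. The rail contact showed in the wrist force. My last image measurements put the tin and the containers I could see clearly within limits, though the left jar was partly hidden, the tall caddy has turned about 8°, and the hand-in gave no verdict.

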